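# Unpile the washed centrifuge rotors and refit the large one

### The arm

A 6-joint arm with a two-finger parallel gripper is mounted at the origin on a cart in front of the work surface, level with it; the furniture and walls round the work are solid. World frame = base frame: x ahead of the robot, y to its left, z up, the work surface at z = 0. Lengths are in mm, angles in rad, forces in N, time in s.
With the tool pointing down it reaches from about 300 to 775 mm from the base axis. Payload 14.6 kg.
Tool frame: the origin (TCP) lies on the centre line of the jaws, within the pads' length; the fingertips stand 22 mm ahead of it and the grasp point (between the pads) lies 3 mm ahead of it (manip.tcp_to_tips is the distance from the TCP to the fingertips, in mm); z points along the fingers, y is the direction in which the jaws open and shut (so a half turn about z gives the same grasp; the last joint's range is limited). The gripper opens to 94 mm and grips with 3 to 60 N. Pads are 16 mm wide; open, the fingers measure 119 mm over their backs; the gripper's body (75 mm by 177 mm) begins 78 mm behind the grasp point.
Start: joints at [-1.394, 0.3, 1.521, -0, 1.321, -0.067], TCP at [132.759, -533.727, 227.446] pointing down, gripper open.
Joint ranges: [-3.03, 3.03], [-0.79, 2.21], [0.23, 2.52], [-1.04, 4.18], [0, 3.07], [-2.55, 2.55]. Speed limits (rad/s): [2.22, 2.22, 2.57, 3.14, 3.14, 3.14].

### API

Orientations are given as [roll, pitch, yaw] about the fixed x, y, z axes, in that order (R = Rz(yaw) Ry(pitch) Rx(roll)).
In Python, from cell import manip, vision, workorder gives the robot as it stands.
- The arm moves only by the tool carry_out, never from a script. Its argument "deltas" is a list of rows, each a list of 3 entries, a list of its own where there are three numbers: the shift along the tool's x, y, z in cm, then the turn about the tool's z in degrees, then the opening, from 0 (shut) to 1 (fully open). A call has 1 to 20 rows; each row shifts and turns the commanded pose from where the row before left it, along the tool's axes as they then stand; what a row does not reach is not made up. A row lasts 1/12 s, in which the tool goes at most 41.7 mm and 7.16 degrees, less where a joint would pass 70% of its speed; a pose out of reach is approached as far as the arm can. A call with a gripper value outside its range is refused whole. The fingers move at their own pace and stop on an object; "grip_force" is the grip in N (left out, the last holds). Time passes only in rows, so rows that do not move let the fingers close. It gives the time, the measured TCP pose, the force and the opening at its end, in the units of the state.
- manip.read_state(): the state, without advancing time (a new reading comes with each control period).
- vision.camera(name): name is "scene" or "top" or "wrist"; returns (picture, depth): 400x640x3 uint8, red, green, blue; 400x640 float32, mm along the optical axis (not along the pixel's ray), 0 where there is no reading.
- vision.calibration(name): a dict with "mtx" (3x3 intrinsics, pixels), "eye" and "orientation" of the camera in the world. Camera axes: x right, y down, z forward; pixel columns grow to the right and rows downward; lengths in mm; the calibration is good to about 2 mm. The wrist camera is an equidistant fisheye: a pixel r from the principal point sees the ray r / f radians off the axis. A picture is of the moment at which its call begins: read the wrist's pose just before it. calibration takes no time and is no camera call; for the wrist camera it gives the pose at the moment of the call.
- workorder.sign_off(): hands the job in, once; it reports no verdict.
The state is a dict: "clock": time; "joints": joint angles; "qd": joint speeds; "effort": joint torques, N m; "eef_pos": TCP position; "eef_rot": TCP orientation; "wrist_force": force on the tool from outside, world axes, zero at the start; "moment": the same for the moment, N m; "finger_gap": finger opening in mm.
Only numpy, scipy, OpenCV 4.12 (cv2) and the standard library are available. Lean on these libraries where they do the work, as an engineer would, in place of code of your own. Each camera call takes 0.05 s, during which the arm holds its last target.

### The job

The three rotors of the little centrifuge have been washed and piled up on the desk. Take the pile apart: put the small and the middle rotor each down flat in the round rest made for its size, then lower the large rotor onto the centrifuge's flat-sided drive shaft, turned so that its slot drops over the shaft and it sits fully home, and set the loose black retaining cap down over the shaft end on top of it. Leave the brown bottle and the gel bottle standing where they are.

Things in the scene. Friction and masses are not known exactly. Their poses are not given: they have to be found in the camera images.
- small_rotor_mid (a point): Small rotor, top of the pile: aluminium disc 66 mm across, 10 mm thick at the rim, 18 mm at the middle, 16 tiny holes; on it a grey block hub, 44 mm long (own x), 26 mm wide (y: grip here), its top 44 mm above the underside, with a slot 17 mm (x) by 12 mm (y) right through. 120 g. Point: on the axis, half-way up, 22 mm above the flat underside; z up.
- middle_rotor_mid (a point): Middle rotor, second in the pile, its underside lying on the hub of the large one: the same build and hub (44 x 26 mm, top at 44 mm), disc 92 mm across with 12 holes. 180 g. The point is on the axis, 22 mm above the underside; x along the hub's length, z up.
- large_rotor_mid (a point): Large rotor, bottom of the pile, standing on the desk: the same build and hub (44 x 26 mm, top at 44 mm, slot 17 mm along x by 12 mm along y right through), disc 112 mm across with 6 big tube holes. 260 g. The point is on the axis, 22 mm above the underside; x along the hub's length, z up.
- cap_mid (a point): Retaining cap, loose on the desk: black ribbed round cap 34 mm across, 24 mm high, with a round socket 23 mm across and 16 mm deep in its underside. 50 g. The point is on the axis half-way up, 12 mm above the underside; z up.
- shaft_seat (a point): Steel drive shaft in the white centrifuge's bowl (156 mm wide, rim 26 mm above this point; lid fixed open behind). Point: on its axis, on the plate where a seated rotor's underside rests. It rises 56 mm: 14 mm (own x) by 9 mm (y), last 7 mm tapered to 7 x 3. A rotor drops on with its x along this x (either way, within 10 deg). Turns about z with light drag (0.03 N m).
- middle_rest_floor (a point): Rest for the middle rotor, fixed: shallow round grey dish, 108 mm across inside, rim 8 mm above its floor. The point is the centre of its floor (4 mm above the desk), on which the rotor's underside lies.
- small_rest_floor (a point): Rest for the small rotor, fixed: the same dish, 82 mm across inside, rim 8 mm above its floor. The point is the centre of its floor (4 mm above the desk).
- brown_bottle: Brown bottle with a white cap, 48 mm across, 84 mm high, loose, standing right of and behind the centrifuge; a bystander. Origin at the centre of its underside.
- gel_bottle: Clear bottle of blue gel with a nozzle, 53 mm across, 166 mm high, loose, standing left of the centrifuge; a bystander. Origin at the centre of its underside.
Things that resemble listed ones, but are neither listed nor needed, are in the scene too. What is shaped like the part that bears small_rotor_mid but blue or red is not meant.

How it is judged (in metres and radians):
At the end, for the whole second after the job is handed in: Small and middle rotor lie flat in their own rests (within 10 mm, fully down to 3 mm); the large rotor sits upright on the drive plate, slot over the shaft (down to 3 mm); the cap lies flat on its hub over the shaft end (4 mm); all released and staying so; both bottles within 30 mm of their places (horizontal distance between small_rotor_mid and small_rest_floor below 0.01 m and z of small_rotor_mid in the frame of small_rest_floor below 0.025 m and angle between each of small_rotor_mid, middle_rotor_mid's own z axis and vertical below 0.06 rad and horizontal distance between middle_rotor_mid and middle_rest_floor below 0.01 m and z of middle_rotor_mid in the frame of middle_rest_floor below 0.025 m and horizontal distance between large_rotor_mid and shaft_seat below 0.005 m and z of large_rotor_mid in the frame of shaft_seat below 0.025 m and angle between the x axis of large_rotor_mid and the x axis of shaft_seat, either way round below 0.3 rad and angle between large_rotor_mid's own z axis and vertical below 0.05 rad and horizontal distance between cap_mid and shaft_seat below 0.01 m and z of cap_mid in the frame of shaft_seat between 0.053 and 0.06 m and angle between cap_mid's own z axis and vertical below 0.08 rad); the robot touches nothing.
It fails at once if the brown bottle is shoved more than 30 mm or tipped (distance of brown_bottle from where it was at the start of the episode above 0.03 m or angle between brown_bottle's own z axis and vertical above 0.4 rad).
It fails at once if the gel bottle is shoved more than 30 mm or tipped (distance of gel_bottle from where it was at the start of the episode above 0.03 m or angle between gel_bottle's own z axis and vertical above 0.4 rad).
It also fails if it takes over 128 s, if anything falls off the work surface, if the arm or the gripper's body presses on something with over 40 N, if the wrist force passes 120 N, or if a joint passes its speed limit or range.

## Working session

There is one attempt and no reset: what is moved stays moved. The work goes in short steps, Python scripts to look and compute and a tool call to move; the robot and the scene stay as the last step left them, time stands still between calls to the robot, and variables do not carry over. Pictures are saved under pics/ and viewed, and the job is handed in when it is done.

Besides the shell and the picture viewer there is one more tool, called after "Call:" as name([rows], argument=value, ...), one row to a line, values as JSON. carry_out: Moves the arm, as the interface text tells. Its arguments: {"type":"object","properties":{"deltas":{"type":"array","items":{"type":"array"}},"grip_force":{"type":"number"}},"required":["deltas"]}

```bash
ls; mkdir -p pics
python3 - <<'E'
from cell import manip, vision, workorder
import cv2, numpy as np
s=manip.read_state(); print(s)
for n in ["scene","top","wrist"]:
    p,d=vision.camera(n); c=vision.calibration(n)
    print(n,c, (d>0).mean())
    cv2.imwrite(f"pics/{n}0.png",p[:,:,::-1]); np.save(f"pics/{n}0.npy",d)
E
```

```text
pics
{'clock': 0.0, 'joints': array([-1.39357242e+00,  3.00495531e-01,  1.52159836e+00, -5.28450640e-06,
        1.32071851e+00, -6.66328773e-02]), 'qd': array([-0.0012877 ,  0.00023712, -0.00119995, -0.00075293, -0.00110723,
        0.00092525]), 'effort': array([ 1.36013603e-05, -5.31809449e+01, -3.52735555e+01,  7.08349259e-02,
        2.43481679e-02, -7.48760294e-05]), 'eef_pos': array([ 132.7302472 , -533.48728372,  226.86561146]), 'eef_rot': array([-3.14037527e+00, -7.61082549e-05,  2.43858052e-01]), 'wrist_force': array([-0.16564033, -0.12718497,  0.18864152]), 'moment': array([0.01712557, 0.01671785, 0.02687504]), 'finger_gap': 93.68951877678415}
scene {'mtx': array([[487.09778344,   0.        , 322.44071577],
       [  0.        , 487.09778344, 196.23154182],
       [  0.        ,   0.        ,   1.        ]]), 'eye': array([  150.48373753, -1000.7110399 ,   885.79864025]), 'orientation': array([-2.24098457, -0.00538386, -0.44447237])} 0.99608203125
top {'mtx': array([[498.49501343,   0.        , 322.35529413],
       [  0.        , 498.49501343, 200.51408467],
       [  0.        ,   0.        ,   1.        ]]), 'eye': array([ 371.16155967,  -72.22428202, 1621.90901545]), 'orientation': array([-2.99957041, -0.01347009, -1.57041589])} 0.9960546875
wrist {'mtx': array([[309.70691629,   0.        , 323.28200338],
       [  0.        , 309.70691629, 192.76235006],
       [  0.        ,   0.        ,   1.        ]]), 'eye': array([ 201.22691362, -517.35200843,  383.77425759]), 'orientation': array([ 2.89750763e+00,  7.25555803e-05, -1.32744820e+00])} 0.94683203125
```

View pics/scene0.png

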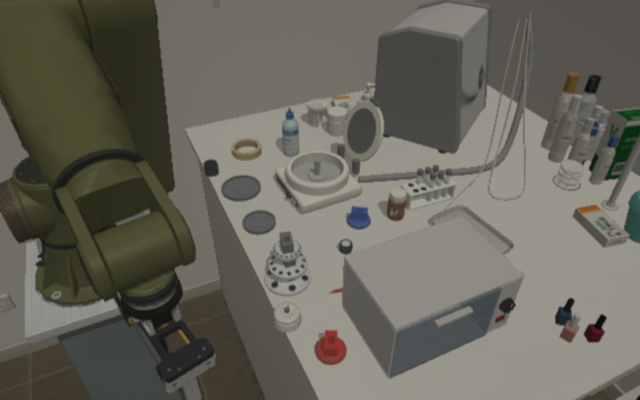

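View pics/top0.png

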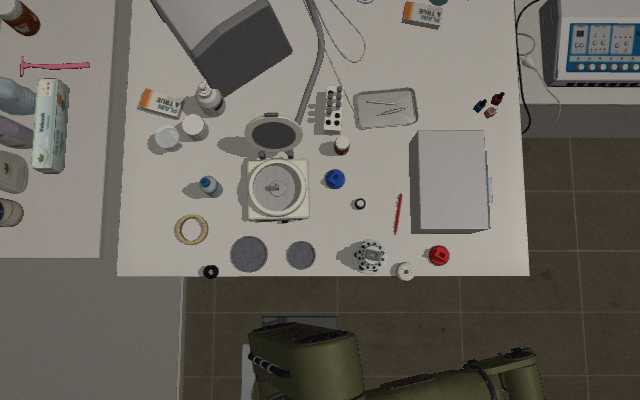

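View pics/wrist0.png

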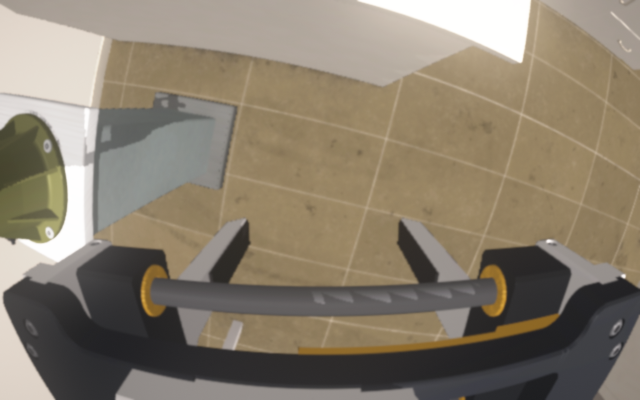

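The scene view shows the pile near (287,262), the rests at (241,187) and (259,222), and the centrifuge at (317,175). There is a black cap at (211,168) and a similar small item at (345,246). Next I'll zoom in on these.

```bash
cat > h.py <<'E'
from cell import manip, vision, workorder
import cv2, numpy as np
from scipy.spatial.transform import Rotation as R
def cal(n):
    c=vision.calibration(n); return c['mtx'],np.array(c['eye']),R.from_euler('xyz',c['orientation']).as_matrix()
def rays(n,u,v,c=None):
    K,e,M=c or cal(n); x=(np.asarray(u,float)-K[0,2])/K[0,0]; y=(np.asarray(v,float)-K[1,2])/K[1,1]
    if n=='wrist':
        th=np.hypot(x,y); s=np.where(th>1e-9,np.sin(th)/np.maximum(th,1e-9),1); d=np.stack([x*s,y*s,np.cos(th)],-1)
    else: d=np.stack([x,y,np.ones_like(x)],-1)
    return e,d@M.T,d
def plane(n,u,v,z,c=None):
    e,d,_=rays(n,u,v,c); return e+d*((z-e[2])/d[...,2])[...,None]
def cloud(n,dep,c=None):
    vv,uu=np.mgrid[0:dep.shape[0],0:dep.shape[1]]
    e,d,dc=rays(n,uu,vv,c); P=e+d*(dep/np.maximum(dc[...,2],1e-3))[...,None]; P[dep<=0]=np.nan; return P
def proj(n,P,c=None):
    K,e,M=c or cal(n); q=(np.asarray(P,float)-e)@M
    if n=='wrist':
        r=np.hypot(q[...,0],q[...,1]); th=np.arctan2(r,q[...,2]); k=th/np.maximum(r,1e-9); return np.stack([K[0,0]*q[...,0]*k+K[0,2],K[1,1]*q[...,1]*k+K[1,2]],-1)
    return np.stack([K[0,0]*q[...,0]/q[...,2]+K[0,2],K[1,1]*q[...,1]/q[...,2]+K[1,2]],-1)
def crop(img,u0,v0,u1,v1,s,f):
    cv2.imwrite(f,cv2.resize(img[v0:v1,u0:u1,::-1],None,fx=s,fy=s,interpolation=cv2.INTER_CUBIC))
E
python3 - <<'E'
from h import *
t=cv2.imread('pics/top0.png')[:,:,::-1]; s=cv2.imread('pics/scene0.png')[:,:,::-1]
crop(t,190,120,350,290,3.5,'pics/tc1.png'); crop(t,330,180,460,290,5,'pics/tc2.png'); crop(s,190,100,380,240,4,'pics/sc1.png'); crop(s,240,190,400,340,4,'pics/sc2.png')
d=np.load('pics/top0.npy'); P=cloud('top',d)
for n,(u,v) in dict(desk=(340,230),pile=(369,257),shaft=(275,187),mr=(249,253),sr=(301,255),cap=(210,271),cap2=(359,203),brown=(342,145),gel=(208,185)).items(): print(n,P[v,u].round(1))
E
```

```text
desk [ 506.5 -151.8   -4.3]
pile [ 414.8 -231.2  130.8]
shaft [628.8  52.9 111. ]
mr [431.  142.2   6.5]
sr [424.8 -25.    2.2]
cap [373.5 266.2   3.3]
cap2 [ 592.3 -212.7   20.4]
brown [ 768.6 -155.    85.1]
gel [628.2 250.3 147. ]
```

View pics/tc1.png

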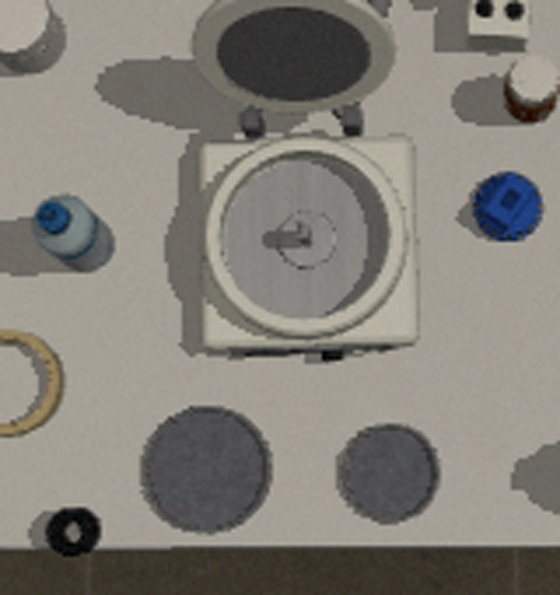

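View pics/tc2.png

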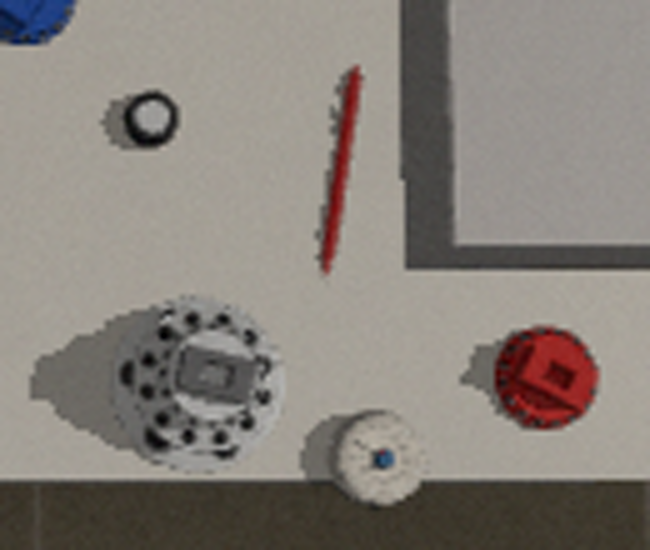

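View pics/sc1.png

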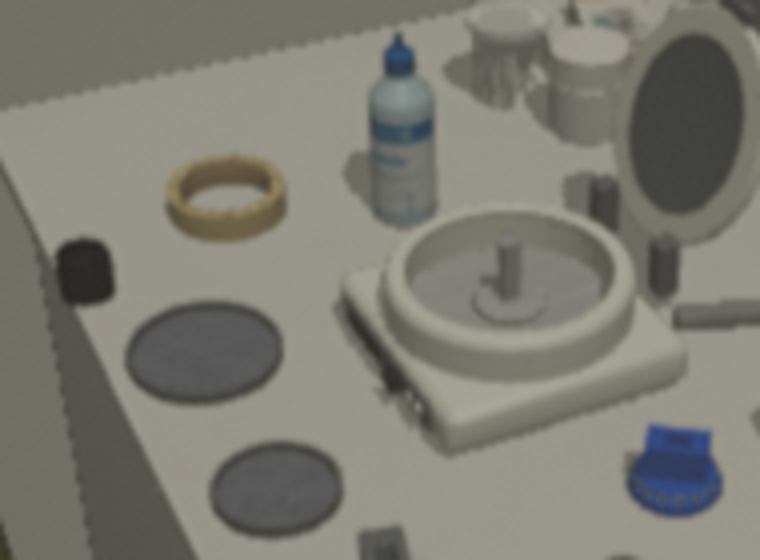

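View pics/sc2.png

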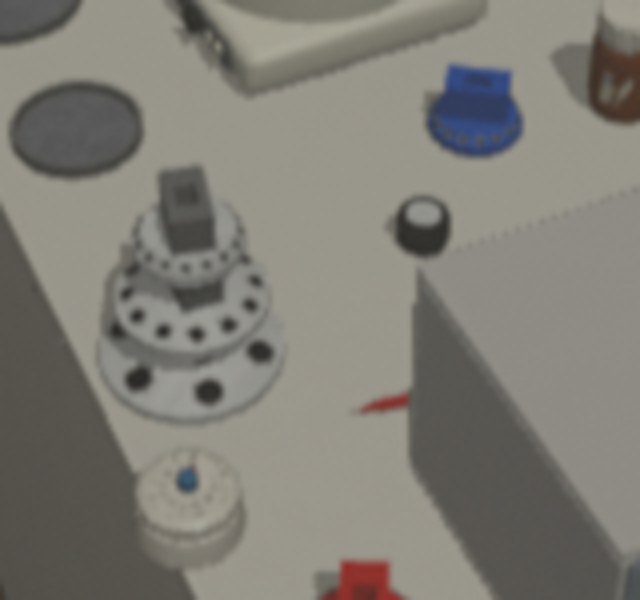

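The left black ring (pixel 210,271) looks hollow. The one at (359,203) is black with a white top. Now I'll move the wrist camera over the pile to look, with a helper for the move sizes.

```bash
cat >> h.py <<'E'
def deltas(x,y,z,yaw):
    s=manip.read_state(); p=s['eef_pos']; M=R.from_euler('xyz',s['eef_rot']).as_matrix(); y0=s['eef_rot'][2]
    dy=(yaw-y0+np.pi)%(2*np.pi)-np.pi
    d=np.array([x,y,z])-p
    c,sn=np.cos(yaw),np.sin(yaw); T1=np.array([[c,sn,0],[sn,-c,0],[0,0,-1]])
    c,sn=np.cos(y0),np.sin(y0); T0=np.array([[c,sn,0],[sn,-c,0],[0,0,-1]])
    j1a=s['joints'][0]; j1b=np.arctan2(y,x)
    print('clock %.2f tcp %s yaw %.4f gap %.1f F %s'%(s['clock'],p.round(1),y0,s['finger_gap'],s['wrist_force'].round(1)))
    print(' turn %.1f deg; cm in axes before turn %s ; after turn %s; dist %.0f j6after %.2f'%(-np.degrees(dy),(d@T0/10).round(2),(d@T1/10).round(2),np.linalg.norm(d),s['joints'][5]+(j1b-j1a)-dy))
E
python3 - <<'E'
from h import *
deltas(345,-231,330,0.3)
deltas(415,-231,300,1.57)
d=np.load('pics/top0.npy'); P=cloud('top',d)
# objects heights map in the workspace
t=cv2.imread('pics/top0.png')
for nm,(u0,v0,u1,v1) in dict(lid=(240,110,305,160),oven=(415,130,490,232),white=(398,262,414,280)).items():
    q=P[v0:v1,u0:u1].reshape(-1,3); q=q[q[:,2]>30]; print(nm,np.nanmin(q,0).round(),np.nanmax(q,0).round())
q=P[90:280,120:520].reshape(-1,3); print(np.nanmedian(q[np.abs(q[:,2])<15][:,2]))
# scene cross-check
ds=np.load('pics/scene0.npy'); Q=cloud('scene',ds)
for n,(u,v) in dict(smallhub=(286,237),shaft=(317,162),cap=(211,163),cap2=(346,243),sr=(259,222),mr=(241,187),lid=(363,105)).items(): print(n,Q[v,u].round(1))
E
```

```text
clock 0.15 tcp [ 132.7 -533.6  227. ] yaw 0.2438 gap 94.0 F [-0.  -0.1 -0.7]
 turn -3.2 deg; cm in axes before turn [ 27.9  -24.24 -10.3 ] ; after turn [ 29.22 -22.63 -10.3 ]; dist 384 j6after 0.68
clock 0.15 tcp [ 132.7 -533.6  227. ] yaw 0.2438 gap 94.0 F [-0.  -0.1 -0.7]
 turn -76.0 deg; cm in axes before turn [ 34.69 -22.55  -7.3 ] ; after turn [30.28 28.2  -7.3 ]; dist 420 j6after -0.51
lid [724. -34.  32.] [821. 142. 255.]
oven [ 495. -595.   80.] [ 796. -377.  181.]
white [ 349. -381.   30.] [ 399. -333.   47.]
-0.46112869421585856
smallhub [ 428.1 -234.6  124.2]
shaft [635.4  43.7  97.9]
cap [378.2 267.   30.2]
cap2 [ 594.8 -218.1   22.8]
sr [427.9 -26.3   3.3]
mr [431.7 142.1   6. ]
lid [803.5  89.8 219.6]
```

Call:
carry_out([
  [[2.0,-1.73,-0.8],0,1],
  [[2.0,-1.73,-0.8],0,1],
  [[2.0,-1.73,-0.8],0,1],
  [[2.0,-1.73,-0.8],0,1],
  [[2.0,-1.73,-0.8],0,1],
  [[2.0,-1.73,-0.8],0,1],
  [[2.0,-1.73,-0.8],0,1],
  [[2.0,-1.73,-0.8],0,1],
  [[2.0,-1.73,-0.8],0,1],
  [[2.0,-1.73,-0.8],0,1],
  [[2.0,-1.73,-0.8],0,1],
  [[2.0,-1.73,-0.8],0,1],
  [[2.0,-1.73,-0.8],0,1],
  [[2.0,-1.73,-0.8],0,1],
  [[0,0,0],0,1],
  [[0,0,0],0,1],
])

```text
clock: 1.48
eef_pos: [346.4, -230.5, 339.6]
eef_rot: [3.141, -0.0, 0.246]
wrist_force: [0.1, -0.4, -0.8]
finger_gap: 93.9
```

```bash
cat >> h.py <<'E'
def snap(n,tag):
    c=cal(n); p,d=vision.camera(n); cv2.imwrite(f'pics/{tag}.png',p[:,:,::-1]); np.savez(f'pics/{tag}.npz',d=d,p=p,K=c[0],e=c[1],M=c[2]); return p,d,c
def load(tag):
    z=np.load(f'pics/{tag}.npz'); return z['p'],z['d'],(z['K'],z['e'],z['M'])
E
python3 - <<'E'
from h import *
deltas(415,-231,300,1.57)
p,d,c=snap('wrist','w1')
P=cloud('wrist',d,c); u,v=proj('wrist',[415,-231,132],c); print(u,v,P[int(v),int(u)])
E
```

```text
clock 1.48 tcp [ 346.4 -230.5  339.6] yaw 0.2461 gap 93.9 F [ 0.1 -0.4 -0.8]
 turn -75.9 deg; cm in axes before turn [6.64 1.72 3.96] ; after turn [-0.05  6.86  3.96]; dist 79 j6after -0.51
337.1655773894203 120.63790070785663 [ 415.69897293 -231.00600896  123.74603484]
```

View pics/w1.png

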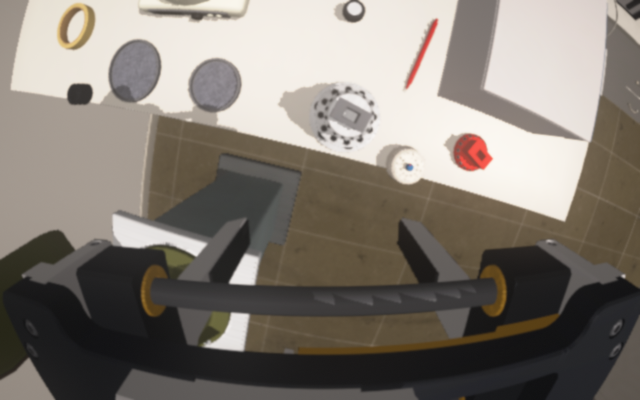

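The wrist view shows the pile at about (345,115), the hub rectangle near (350,115), and the cap-like item at (353,10). I'll measure the hub top from its colour and height.

```bash
cat >> h.py <<'E'
def hub(tag,n,z,near,tol=9,rad=40,verbose=True):
    """hub top at height z: mask by depth height, then rays on the plane z, min-area rectangle"""
    p,d,c=load(tag); P=cloud(n,d,c)
    m=(np.abs(P[...,2]-z)<tol)&(np.hypot(P[...,0]-near[0],P[...,1]-near[1])<rad)
    m=m.astype(np.uint8); k,l,st,ce=cv2.connectedComponentsWithStats(m); i=1+np.argmax(st[1:,4]); m=(l==i).astype(np.uint8)
    cs,_=cv2.findContours(m,cv2.RETR_EXTERNAL,cv2.CHAIN_APPROX_NONE); cn=max(cs,key=cv2.contourArea)[:,0]
    X=plane(n,cn[:,0],cn[:,1],z,c)[:,:2].astype(np.float32)
    (cx,cy),(w,h),a=cv2.minAreaRect(X)
    a=np.radians(a); 
    if h>w: a+=np.pi/2; w,h=h,w
    a=(a+np.pi/2)%np.pi-np.pi/2
    print(tag,'centre %.1f %.1f size %.1f x %.1f  x-axis angle %.3f rad (%.1f deg) n=%d medz %.1f'%(cx,cy,w,h,a,np.degrees(a),st[i,4],np.nanmedian(P[...,2][m>0])))
    return cx,cy,a
E
python3 - <<'E'
from h import *
hub('w1','wrist',132,(415,-231))
p,d=cv2.imread('pics/top0.png')[:,:,::-1],np.load('pics/top0.npy'); c=cal('top'); np.savez('pics/t0.npz',p=p,d=d,K=c[0],e=c[1],M=c[2])
p,d=cv2.imread('pics/scene0.png')[:,:,::-1],np.load('pics/scene0.npy'); c=cal('scene'); np.savez('pics/s0.npz',p=p,d=d,K=c[0],e=c[1],M=c[2])
hub('t0','top',132,(415,-231)); hub('s0','scene',132,(420,-233))
p,d,c=load('w1'); crop(p,290,60,410,170,6,'pics/w1c.png'); 
P=cloud('wrist',d,c)
for u,v in [(353,10),(79,92),(215,84),(134,70),(350,106)]: print(u,v,P[v,u].round(1),d[v,u])
E
```

```text
w1 centre 426.2 -244.9 size 44.2 x 27.0  x-axis angle 1.345 rad (77.0 deg) n=683 medz 131.5
t0 centre 422.9 -243.3 size 44.3 x 26.0  x-axis angle 1.327 rad (76.0 deg) n=115 medz 131.8
s0 centre 422.2 -251.0 size 54.8 x 26.3  x-axis angle 1.344 rad (77.0 deg) n=177 medz 130.5
353 10 [ 592.4 -217.    23.5] 417.4502
79 92 [380.5 242.5  37.1] 426.3318
215 84 [430.4 -28.8   4.8] 462.2804
134 70 [433.3 138.9   4.3] 452.00726
350 106 [ 435.5 -241.2  132.1] 350.1864
```

View pics/w1c.png

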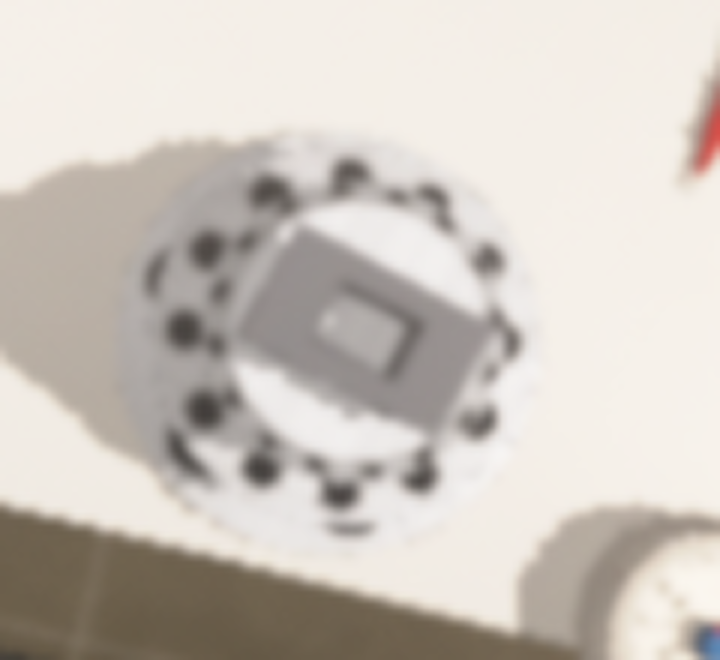

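Run:
```python
from h import *
deltas(425.5,-244.5,200,1.345)
```

```text
clock 1.53 tcp [ 346.  -231.1  339.2] yaw 0.2449 gap 94.1 F [-0.  -0.2  0.2]
 turn -63.0 deg; cm in axes before turn [ 7.39  3.23 13.92] ; after turn [ 0.47  8.05 13.92]; dist 161 j6after -0.30
```

Call:
carry_out([
  [[0,0,1.5],-7,0.7],
  [[0,0,1.5],-7,0.7],
  [[0,0,1.5],-7,0.7],
  [[0,0,1.5],-7,0.7],
  [[0,0,1.5],-7,0.7],
  [[0,0,1.5],-7,0.7],
  [[0,0,1.5],-7,0.7],
  [[0,0,1.5],-7,0.7],
  [[0,0,1.5],-7,0.7],
  [[0.15,2.68,0.1],0,0.7],
  [[0.15,2.68,0.1],0,0.7],
  [[0.17,2.69,0.2],0,0.7],
  [[0,0,0],0,0.7],
  [[0,0,0],0,0.7],
])

```text
clock: 2.7
eef_pos: [425.1, -245.3, 199.3]
eef_rot: [-3.139, -0.001, 1.343]
wrist_force: [-0.2, 0.4, -0.6]
finger_gap: 65.7
```

Run:
```python
from h import *
p,d,c=snap('wrist','w2')
x,y,a=hub('w2','wrist',132,(425,-244))
deltas(x,y,131,a)
```

```text
w2 centre 426.2 -244.0 size 45.2 x 25.7  x-axis angle 1.343 rad (76.9 deg) n=1667 medz 131.4
clock 2.75 tcp [ 424.6 -245.2  199.6] yaw 1.3426 gap 65.9 F [ 0.3 -0.4 -0.3]
 turn -0.0 deg; cm in axes before turn [0.15 0.13 6.86] ; after turn [0.15 0.13 6.86]; dist 69 j6after -0.29
```

View pics/w2.png

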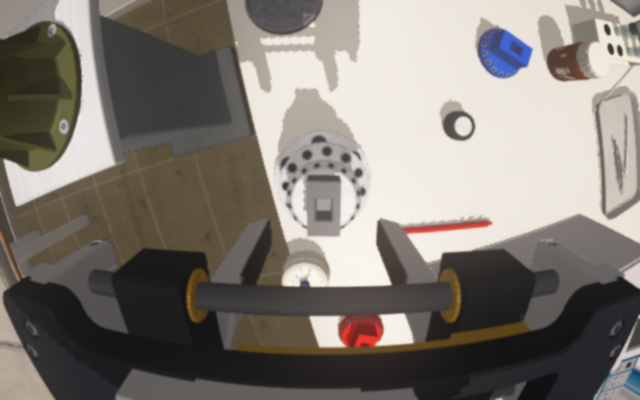

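The wrist view has the hub centred between the fingers at (323,205). I'll go down and grip.

Call:
carry_out([
  [[0.15,0.13,1.7],0,0.7],
  [[0,0,2.0],0,0.7],
  [[0,0,2.0],0,0.7],
  [[0,0,1.1],0,0.7],
  [[0,0,0],0,0.7],
  [[0,0,0],0,0.2],
  [[0,0,0],0,0.2],
  [[0,0,0],0,0.2],
  [[0,0,0],0,0.2],
  [[0,0,0],0,0.2],
  [[0,0,0],0,0.2],
  [[0,0,0],0,0.2],
], grip_force=25)

```text
clock: 3.75
eef_pos: [427.1, -243.5, 132.6]
eef_rot: [3.141, 0.0, 1.343]
wrist_force: [0.2, -0.1, 0.3]
finger_gap: 26.4
```

Run:
```python
from h import *
deltas(424,-27,180,1.345)
def dish(tag,n,near,z,R0):
    p,d,c=load(tag); g=p.astype(float).mean(2); P=cloud(n,d,c)
    X=plane(n,*np.meshgrid(np.arange(640),np.arange(400)),z,c)
    m=((g<np.median(g[np.abs(P[...,2])<8])*0.75)&(np.hypot(X[...,0]-near[0],X[...,1]-near[1])<R0*1.35)&(np.abs(P[...,2])<20)).astype(np.uint8)
    cs,_=cv2.findContours(m,cv2.RETR_EXTERNAL,cv2.CHAIN_APPROX_NONE); cn=max(cs,key=cv2.contourArea)[:,0]
    q=plane(n,cn[:,0],cn[:,1],z,c)[:,:2].astype(np.float32)
    print(tag,near,z,cv2.fitEllipse(q), P[m>0][:,2].mean() if m.any() else None)
for z in (4,12):
  for t,n in (('w1','wrist'),('t0','top'),('s0','scene')):
    dish(t,n,(428,-27),z,45); dish(t,n,(432,141),z,57)
```

```text
clock 3.75 tcp [ 427.1 -243.5  132.6] yaw 1.3434 gap 26.4 F [ 0.2 -0.1  0.3]
 turn -0.1 deg; cm in axes before turn [21.02 -5.19 -4.74] ; after turn [21.03 -5.15 -4.74]; dist 222 j6after 0.16
w1 (428, -27) 4 ((423.60394287109375, -25.88871955871582), (89.35301971435547, 105.12000274658203), 80.16841888427734) 4.492188089144902
w1 (432, 141) 4 ((425.7018737792969, 142.05613708496094), (120.79132843017578, 133.88121032714844), 87.51441192626953) 4.168780960664829
t0 (428, -27) 4 ((425.57379150390625, -23.04454231262207), (88.96562194824219, 93.94945526123047), 6.6775383949279785) 4.448492856059135
t0 (432, 141) 4 ((428.7715759277344, 144.38841247558594), (114.42339324951172, 120.40882110595703), 3.923722505569458) 4.531651105311772
s0 (428, -27) 4 ((427.3539733886719, -25.722164154052734), (89.3699951171875, 98.33203125), 165.3829345703125) 5.089152866423955
s0 (432, 141) 4 ((430.9473571777344, 143.15164184570312), (115.79489135742188, 124.75736999511719), 167.7505340576172) 4.81463783666537
w1 (428, -27) 12 ((423.0423889160156, -28.697755813598633), (87.71640014648438, 104.83477783203125), 77.79747772216797) 4.45304384582688
w1 (432, 141) 12 ((425.0750732421875, 137.07745361328125), (118.47242736816406, 133.44549560546875), 76.6820068359375) 4.148275261447836
t0 (428, -27) 12 ((425.30474853515625, -23.287721633911133), (88.52571868896484, 93.48490905761719), 6.677534103393555) 4.448492856059135
t0 (432, 141) 12 ((428.4866943359375, 143.3173370361328), (113.85760498046875, 119.81344604492188), 3.9237167835235596) 4.531651105311772
s0 (428, -27) 12 ((424.84210205078125, -34.56761932373047), (88.55919647216797, 97.43992614746094), 165.3829345703125) 5.089152866423955
s0 (432, 141) 12 ((428.40289306640625, 132.7740936279297), (114.74435424804688, 123.62552642822266), 167.75054931640625) 4.864257520347344
```

Call:
carry_out([
  [[0,0,-0.5],0,0.2],
  [[0,0,-1.5],0,0.2],
  [[0,0,-2.5],0,0.2],
  [[0,0,-2.5],0,0.2],
  [[1.0,-0.3,-1],0,0.2],
  [[3,-0.7,0],0,0.2],
  [[3,-0.7,0],0,0.2],
  [[3,-0.7,0],0,0.2],
  [[1.5,-0.4,0],0,0.2],
  [[0,0,0],0,0.2],
  [[0,0,0],0,0.2],
])

```text
clock: 4.67
eef_pos: [425.7, -124.4, 212.3]
eef_rot: [3.142, 0.0, 1.345]
wrist_force: [-0.3, -1.2, -0.8]
finger_gap: 25.8
```

```bash
cat >> h.py <<'E'
def dish(tag,n,near,R0,zrim=12,thr=0.75):
    """dark rest: contour of grey disc on plane zrim (outer edge), circle fit"""
    p,d,c=load(tag); g=p.astype(float).mean(2); P=cloud(n,d,c)
    X=plane(n,*np.meshgrid(np.arange(640),np.arange(400)),zrim,c)
    near_=np.hypot(X[...,0]-near[0],X[...,1]-near[1])
    desk=np.median(g[(near_<R0*2)&(near_>R0*1.2)&(np.abs(P[...,2])<8)])
    m=((g<desk*thr)&(near_<R0*1.25)&(np.abs(P[...,2])<20)).astype(np.uint8)
    cs,_=cv2.findContours(m,cv2.RETR_EXTERNAL,cv2.CHAIN_APPROX_NONE); cn=max(cs,key=cv2.contourArea)[:,0]
    q=plane(n,cn[:,0],cn[:,1],zrim,c)[:,:2]
    print(tag,'ellipse',cv2.fitEllipse(q.astype(np.float32)),'floor z',np.median(P[m>0][:,2]))
    # floor points (depth z 2..7 dark)
    mm=cv2.erode(m,np.ones((5,5),np.uint8))>0
    return q
E
python3 - <<'E'
from h import *
p,d,c=snap('wrist','w3'); dish('w3','wrist',(425,-26),45); dish('w3','wrist',(425,-26),45,4); dish('w3','wrist',(428,142),58)
deltas(425,-26,200,1.345)
E
```

```text
w3 ellipse ((428.7276611328125, -23.290658950805664), (86.39865112304688, 100.15452575683594), 6.90183687210083) floor z 3.761606030019095
w3 ellipse ((428.4535827636719, -23.144947052001953), (88.45831298828125, 100.71013641357422), 7.625882148742676) floor z 3.7714932143238684
w3 ellipse ((419.1009216308594, 89.35575103759766), (15.778801918029785, 84.52737426757812), 73.40287780761719) floor z 5.295330106355777
clock 4.72 tcp [ 425.7 -125.2  212.3] yaw 1.3440 gap 25.8 F [ 0.1  0.5 -2.1]
 turn -0.1 deg; cm in axes before turn [ 9.65 -2.3   1.23] ; after turn [ 9.65 -2.29  1.23]; dist 100 j6after 0.16
```

View pics/w3.png

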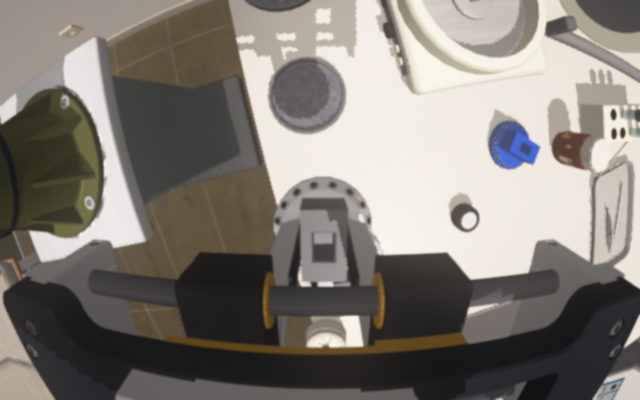

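Gripped and lifted; the small rest is at (308,95) in this view. The shadow inflates the ellipse, so I'll check other thresholds.

Run:
```python
from h import *
p,d,c=load('w3'); crop(p,255,45,375,145,6,'pics/w3c.png')
for t in (.4,.5,.55,.6,.65): dish('w3','wrist',(428,-25),45,12,t)
p,d,c=load('t0')
for t in (.5,.6,.7): dish('t0','top',(426,-24),45,12,t); dish('t0','top',(428,142),58,12,t)
```

```text
w3 ellipse ((419.5873107910156, -0.2720845937728882), (25.640518188476562, 50.03815841674805), 102.5573959350586) floor z 3.717492591541486
w3 ellipse ((425.67022705078125, -25.398183822631836), (71.61083984375, 83.43827056884766), 20.37076759338379) floor z 3.7208950321711995
w3 ellipse ((428.5241394042969, -26.745399475097656), (82.73352813720703, 85.41415405273438), 10.897624969482422) floor z 3.779611652779977
w3 ellipse ((428.84771728515625, -26.734655380249023), (84.9896469116211, 86.58004760742188), 5.658362865447998) floor z 3.809557752900389
w3 ellipse ((429.01177978515625, -26.817045211791992), (86.28146362304688, 88.05783081054688), 6.286162853240967) floor z 3.83105694479724
t0 ellipse ((432.3463439941406, -29.76986312866211), (62.3076171875, 76.93952178955078), 133.03411865234375) floor z 4.37622443812279
t0 ellipse ((435.0438537597656, 128.48989868164062), (69.31808471679688, 100.4433822631836), 109.2847900390625) floor z 4.292711960068004
t0 ellipse ((425.2479248046875, -24.683704376220703), (86.8067626953125, 87.13939666748047), 119.17735290527344) floor z 4.420503284141887
t0 ellipse ((428.6357727050781, 142.76290893554688), (112.11932373046875, 114.73348999023438), 160.37498474121094) floor z 4.327780112788787
t0 ellipse ((425.2171936035156, -23.085477828979492), (88.47459411621094, 92.97450256347656), 6.790031909942627) floor z 4.258706609738283
t0 ellipse ((428.46820068359375, 143.59988403320312), (113.88404846191406, 119.1302261352539), 2.92887806892395) floor z 4.2694438661259255
```

View pics/w3c.png

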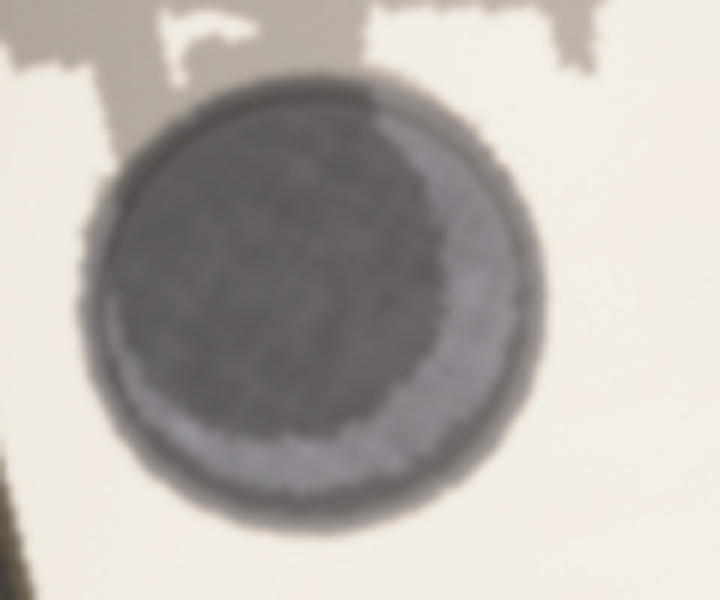

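The wrist view gives the small rest at (428.7,-26.8), about 3.5 mm from the top camera, the same offset as on the pile. I'll use the wrist value.

Run:
```python
from h import *
deltas(429,-26.5,49.5,1.345)
```

```text
clock 4.72 tcp [ 425.7 -125.2  212.3] yaw 1.3440 gap 25.8 F [ 0.1  0.5 -2.1]
 turn -0.1 deg; cm in axes before turn [ 9.69 -1.9  16.28] ; after turn [ 9.69 -1.89 16.28]; dist 190 j6after 0.16
```

Call:
carry_out([
  [[2.4,-0.47,2],0,0.2],
  [[2.4,-0.47,2],0,0.2],
  [[2.4,-0.47,2],0,0.2],
  [[2.49,-0.49,2],0,0.2],
  [[0,0,3],0,0.2],
  [[0,0,2.5],0,0.2],
  [[0,0,1.5],0,0.2],
  [[0,0,0.6],0,0.2],
  [[0,0,0.3],0,0.2],
  [[0,0,0.3],0,0.2],
  [[0,0,0.1],0,0.2],
  [[0,0,0],0,0.2],
])

```text
clock: 5.72
eef_pos: [429.5, -26.7, 50.0]
eef_rot: [3.14, -0.0, 1.343]
wrist_force: [0.8, 0.1, -0.4]
finger_gap: 25.8
```

Run:
```python
from h import *
deltas(429,-26.5,48.5,1.345)
snap('wrist','w4')
```

```text
clock 5.72 tcp [429.5 -26.7  50. ] yaw 1.3430 gap 25.8 F [ 0.8  0.1 -0.4]
 turn -0.1 deg; cm in axes before turn [ 0.01 -0.06  0.15] ; after turn [ 0.01 -0.06  0.15]; dist 2 j6after 0.16
```

View pics/w4.png

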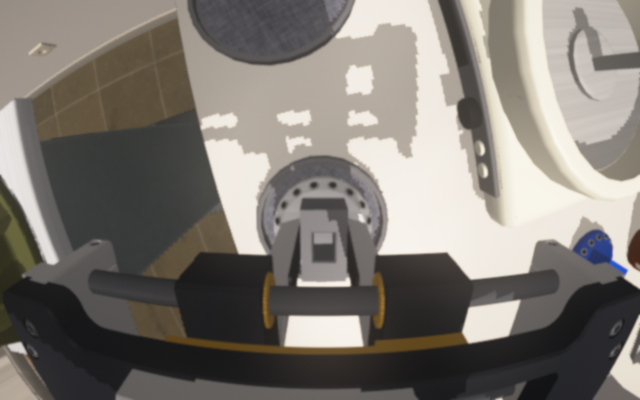

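The rotor sits concentric in the dish at (322,205). Lower the last 1.5 mm, release, lift.

Call:
carry_out([
  [[0,0,0.15],0,0.2],
  [[0,0,0],0,0.2],
  [[0,0,0],0,0.6],
  [[0,0,0],0,0.6],
  [[0,0,0],0,0.6],
  [[0,0,0],0,0.6],
  [[0,0,-1],0,0.7],
  [[0,0,-3],0,0.7],
  [[0,0,-4],0,0.7],
  [[0,0,-4],0,0.7],
  [[-2,0.4,-2],0,0.7],
  [[-3,0.6,0],0,0.7],
  [[-3,0.6,0],0,0.7],
  [[0,0,0],0,0.7],
  [[0,0,0],0,0.7],
])

```text
clock: 7.02
eef_pos: [426.4, -108.9, 188.5]
eef_rot: [3.141, -0.0, 1.341]
wrist_force: [-0.3, 0.3, 0.4]
finger_gap: 65.8
```

Run:
```python
from h import *
snap('wrist','w5'); snap('top','t5'); hub('w5','wrist',48,(429,-26.5)); hub('t5','top',48,(429,-26.5)); x,y,a=hub('t5','top',88,(423,-243)); deltas(424,-160,210,a)
```

```text
w5 centre 429.4 -28.2 size 42.6 x 24.7  x-axis angle 1.339 rad (76.7 deg) n=983 medz 47.4
t5 centre 428.4 -18.6 size 26.7 x 25.8  x-axis angle 1.333 rad (76.4 deg) n=58 medz 48.3
t5 centre 422.2 -245.1 size 43.3 x 24.4  x-axis angle -1.570 rad (-90.0 deg) n=111 medz 87.3
clock 7.12 tcp [ 426.6 -107.6  188.2] yaw 1.3432 gap 65.7 F [-0.6  0.2 -0.2]
 turn 166.9 deg; cm in axes before turn [-5.16  0.93 -2.18] ; after turn [ 5.24  0.26 -2.18]; dist 57 j6after 2.78
```

View pics/w5.png

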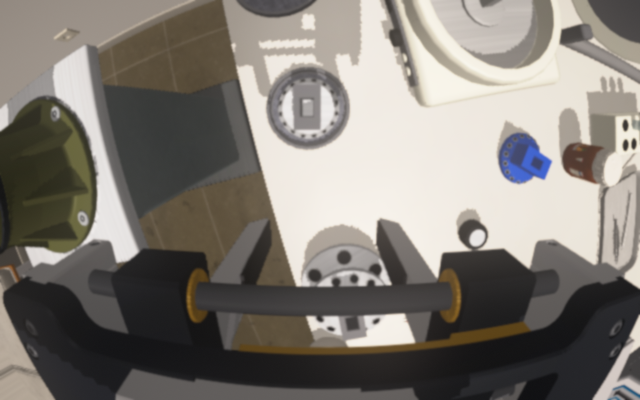

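Small rotor lies in its rest at (429,-28). Now to the middle rotor, whose hub lies along about 90 deg.

Call:
carry_out([
  [[0,0,0],-6.5,0.7],
  [[0,0,0],-6.5,0.7],
  [[-3,0,0],0,0.7],
  [[-3,0,0],0,0.7],
  [[-3,0,0],0,0.7],
  [[-3,0,1],0,0.7],
  [[-1.8,-0.1,1.8],0,0.7],
  [[0,0,0],0,0.7],
  [[0,0,0],0,0.7],
])

```text
clock: 7.87
eef_pos: [425.4, -245.3, 159.4]
eef_rot: [-3.14, -0.001, 1.57]
wrist_force: [-0.9, 0.6, 0.2]
finger_gap: 66.0
```

Run:
```python
from h import *
snap('wrist','w6'); x,y,a=hub('w6','wrist',88,(425.5,-246)); deltas(x,y,88,a)
```

```text
w6 centre 425.5 -245.1 size 45.5 x 26.7  x-axis angle 1.531 rad (87.7 deg) n=1592 medz 87.5
clock 7.92 tcp [ 425.8 -245.   160.2] yaw 1.5708 gap 65.4 F [-0.  -0.1 -0. ]
 turn 2.3 deg; cm in axes before turn [-0.01 -0.03  7.22] ; after turn [-0.01 -0.03  7.22]; dist 72 j6after -0.48
```

View pics/w6.png

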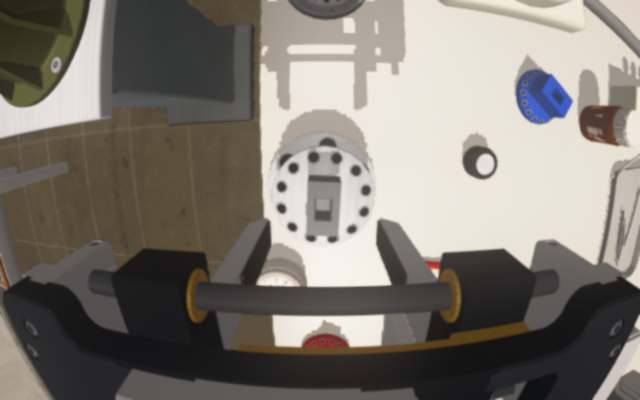

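Call:
carry_out([
  [[0,0,2],2.3,0.7],
  [[0,0,2.5],0,0.7],
  [[0,0,2],0,0.7],
  [[0,0,0.7],0,0.7],
  [[0,0,0],0,0.7],
  [[0,0,0],0,0.2],
  [[0,0,0],0,0.2],
  [[0,0,0],0,0.2],
  [[0,0,0],0,0.2],
  [[0,0,0],0,0.2],
  [[0,0,0],0,0.2],
  [[0,0,0],0,0.2],
], grip_force=30)

```text
clock: 8.92
eef_pos: [425.6, -246.1, 88.2]
eef_rot: [3.141, 0.0, 1.53]
wrist_force: [-1.3, 0.3, 2.2]
finger_gap: 25.7
```

Run:
```python
from h import *
deltas(432,40,190,1.531)
```

```text
clock 8.92 tcp [ 425.6 -246.1   88.2] yaw 1.5300 gap 25.7 F [-1.3  0.3  2.2]
 turn -0.1 deg; cm in axes before turn [ 28.61  -0.53 -10.18] ; after turn [ 28.61  -0.5  -10.18]; dist 304 j6after 0.13
```

Call:
carry_out([
  [[0,0,-0.5],0,0.2],
  [[0,0,-1.5],0,0.2],
  [[0,0,-2.5],0,0.2],
  [[0,0,-2.5],0,0.2],
  [[1,0,-2],0,0.2],
  [[2.6,-0.05,-1],0,0.2],
  [[3,-0.05,0],0,0.2],
  [[3,-0.05,0],0,0.2],
  [[3,-0.05,0],0,0.2],
  [[3,-0.05,0],0,0.2],
  [[3,-0.05,0],0,0.2],
  [[3,-0.05,0],0,0.2],
  [[3,-0.05,0],0,0.2],
  [[3,-0.05,0],0,0.2],
  [[1,-0.05,0],0,0.2],
  [[0,0,0],0,0.2],
  [[0,0,0],0,0.2],
])

```text
clock: 10.33
eef_pos: [432.1, 39.8, 188.0]
eef_rot: [-3.141, 0.0, 1.531]
wrist_force: [-0.3, 0.1, -2.3]
finger_gap: 25.9
```

Run:
```python
from h import *
snap('wrist','w7')
for t in (.5,.55,.6,.65): dish('w7','wrist',(432,141),58,12,t)
deltas(432,141,49.5,1.531)
```

```text
w7 ellipse ((429.6952209472656, 140.2282257080078), (101.33385467529297, 114.30389404296875), 4.228935241699219) floor z 3.7983934251632263
w7 ellipse ((432.1006164550781, 140.90245056152344), (108.78437042236328, 113.57854461669922), 178.34109497070312) floor z 3.8179726334166446
w7 ellipse ((432.1626281738281, 141.03607177734375), (110.7534408569336, 114.1014175415039), 0.8040293455123901) floor z 3.833010466121607
w7 ellipse ((432.3073425292969, 141.11766052246094), (111.95082092285156, 114.84917449951172), 2.7767133712768555) floor z 3.8406044916703195
clock 10.38 tcp [432.2  39.3 188. ] yaw 1.5301 gap 25.4 F [-0.6  0.3 -2.1]
 turn -0.1 deg; cm in axes before turn [10.16 -0.43 13.85] ; after turn [10.16 -0.42 13.85]; dist 172 j6after 0.36
```

View pics/w7.png

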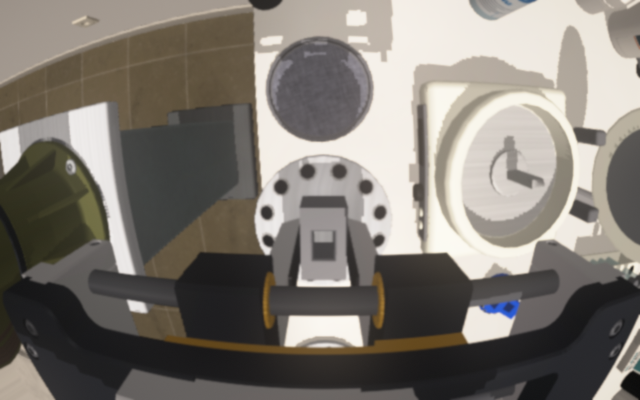

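Middle rest measured at (432.2,141.0), matching the corrected top estimate. Place.

Call:
carry_out([
  [[2.5,-0.1,1.5],0,0.2],
  [[2.5,-0.1,1.5],0,0.2],
  [[2.5,-0.1,1.5],0,0.2],
  [[2.66,-0.13,1.5],0,0.2],
  [[0,0,3],0,0.2],
  [[0,0,2.2],0,0.2],
  [[0,0,1.3],0,0.2],
  [[0,0,0.6],0,0.2],
  [[0,0,0.4],0,0.2],
  [[0,0,0.3],0,0.2],
  [[0,0,0.1],0,0.2],
  [[0,0,0],0,0.2],
  [[0,0,0],0,0.2],
])

```text
clock: 11.47
eef_pos: [432.4, 141.6, 49.6]
eef_rot: [3.141, -0.0, 1.53]
wrist_force: [-0.3, 0.2, -2.4]
finger_gap: 26.0
```

Run:
```python
from h import *
deltas(432,141,48.3,1.531); snap('wrist','w8')
```

```text
clock 11.47 tcp [432.4 141.6  49.6] yaw 1.5299 gap 26.0 F [-0.3  0.2 -2.4]
 turn -0.1 deg; cm in axes before turn [-0.06 -0.04  0.13] ; after turn [-0.06 -0.04  0.13]; dist 1 j6after 0.36
```

View pics/w8.png

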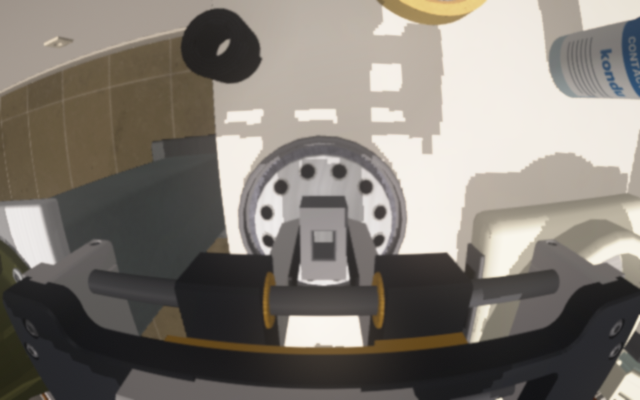

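Rotor concentric in the rest at (322,215). The black item at (222,47) has a through-hole, so it isn't the cap. Release.

Call:
carry_out([
  [[0,0,0.15],0,0.2],
  [[0,0,0],0,0.2],
  [[0,0,0],0,0.6],
  [[0,0,0],0,0.6],
  [[0,0,0],0,0.6],
  [[0,0,0],0,0.6],
  [[0,0,-1],0,0.7],
  [[0,0,-3],0,0.7],
  [[0,0,-4],0,0.7],
  [[0,0,-4],0,0.7],
  [[0,0,-4],0,0.7],
  [[-2,1,-4],0,0.7],
  [[-3.5,2,-2],0,0.7],
  [[-3.5,2.5,0],0,0.7],
  [[-3.5,2.5,0],0,0.7],
  [[-3,3,0],0,0.7],
  [[0,3,0],0,0.7],
  [[0,3,0],0,0.7],
  [[0,0,0],0,0.7],
  [[0,0,0],0,0.7],
])

```text
clock: 13.18
eef_pos: [591.7, -13.0, 261.9]
eef_rot: [-3.14, -0.0, 1.53]
wrist_force: [-0.6, 0.0, -0.4]
finger_gap: 65.6
```

Run:
```python
from h import *
snap('wrist','w9'); hub('w9','wrist',48,(432,141)); deltas(633,50,200,1.57)
p,d,c=load('w9'); print(proj('wrist',[636,51,72],c))
```

```text
w9 centre 435.6 140.8 size 46.2 x 29.7  x-axis angle 1.550 rad (88.8 deg) n=653 medz 47.0
clock 13.23 tcp [591.1 -12.8 262.4] yaw 1.5302 gap 65.6 F [-0.8 -0.4 -0.3]
 turn -2.3 deg; cm in axes before turn [6.44 3.93 6.24] ; after turn [6.28 4.19 6.24]; dist 98 j6after 0.08
[360.16489388 120.43650246]
```

View pics/w9.png

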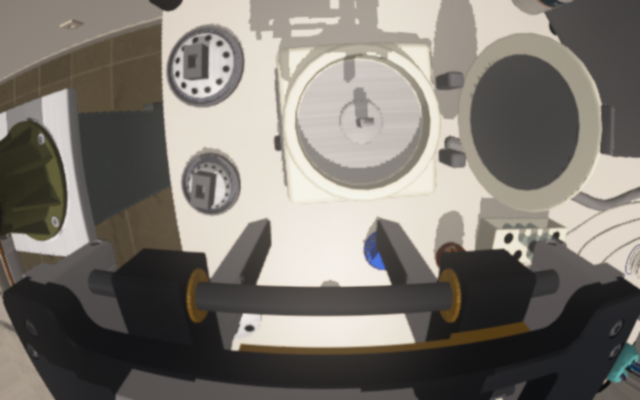

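Both rotors lie in their rests at (205,65) and (210,180). The shaft is at about (362,122). Zooming in on it.

Run:
```python
from h import *
p,d,c=load('w9'); crop(p,320,80,420,160,8,'pics/w9c.png')
P=cloud('wrist',d,c)
q=P[80:160,320:420]; z=q[...,2]
print(np.nanmedian(z[z<60]), np.nanmax(z))
for v in range(108,132,1): print(v,' '.join('%4.0f'%P[v,u,2] for u in range(345,385,2)))
```

```text
44.81803707478741 108.68173405129005
108   51   48   50   52   53   52   51   51   52   53   51   52   52   50   52   51   50   45   45   45
109   50   52   51   52   52   51   52   51   52   51   52   52   51   52   51   51   49   45   45   44
110   53   51   52   52   51   51   53   52   51   52   50   51   51  nan   51   52   52   50   44   44
111   52   51   50   51   51   52   52   52   52   52   52   54   51   52   51   53   51   51   44   44
112   52   51   52   50   50   53   53   53   51   51   52   52   52   50   50   51   52   50   45   47
113   54   51   52   51   51   51   52   52   51   51   51   51   52   52   51   52   52   50   43   46
114   52   52   52   52   51   51   52   52   52   52   51   51   52   53   52   52   53   50   45   44
115   50   50   51   51   51   53   51   51   51   51   52   50   51   52   52   51   51   51   49   44
116   52   50   52   50   52   51   51   52   51   52   53   51   50   52   53   51   52   52   50   44
117   50   52   51   51   51   52   53   51   53   52   52   52   51   51   51   53   52   52   50   44
118   53   51   53   52
[... 732 characters left out ...]
3   52   58   83  101  104  107  106  105  103  103   50   50   51   51   44
126   53   51   51   52   51   52   56   81  100  102  104  104  102  101   52   51   51   52   50   44
127   51   51   51   52   51   52   51   52  102  101   52   51   51   52   51   51   52   50   50   44
128   51   52   52   52   51   52   51   52   51   52   52   51   53   51   52   51   51   52   51   45
129   52   51   52   51   52   51   51   53   51   52   51   53   52   53   51   52   51   53   45   43
130   51   50   52   51   53   51   50   52   50   51   52   51   51   51   51   51   51   51   46   46
131   50   51   51   52   52   52   52   51   52   51   52   52   50   51   51   54   53   50   44   44
```

View pics/w9c.png

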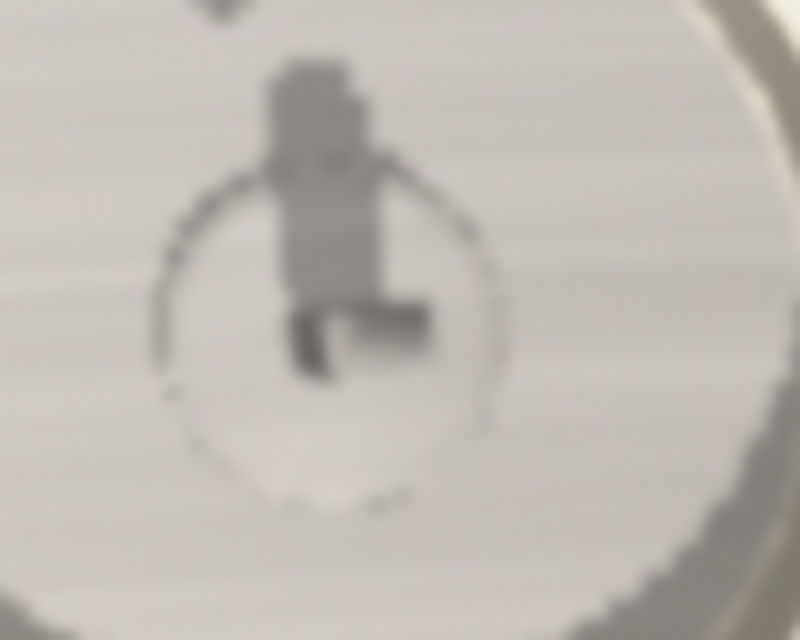

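```bash
cat >> h.py <<'E'
def shaft(tag,n='wrist',near=(634,50),lo=97,hi=112):
    p,d,c=load(tag); P=cloud(n,d,c)
    m=(P[...,2]>lo)&(P[...,2]<hi)&(np.hypot(P[...,0]-near[0],P[...,1]-near[1])<22)
    X=P[m][:,:2].astype(np.float32); r=cv2.minAreaRect(X)
    t=P[m]; ctr=t[t[:,2]>105.5][:,:2]
    C=np.cov(X.T); w,V=np.linalg.eigh(C); a=np.arctan2(V[1,1],V[0,1])
    print(tag,'n',m.sum(),'rect',np.round(r[0],1),np.round(r[1],1),r[2],'mean',X.mean(0).round(1),'top mean',ctr.mean(0).round(1) if len(ctr) else None,'pca deg %.1f'%np.degrees(a), 'sd',np.sqrt(w).round(1))
    q=P[(np.hypot(P[...,0]-near[0],P[...,1]-near[1])<20)&(P[...,2]<60)]; print('plate z',np.median(q[:,2]).round(1))
E
python3 - <<'E'
from h import *
shaft('w9'); deltas(634,-20,190,1.5708)
E
```

```text
w9 n 118 rect [639.5  49.4] [13.8  8.7] 6.6724019050598145 mean [638.9  49.5] top mean [639.5  49.5] pca deg -172.1 sd [2.6 4. ]
plate z 51.5
clock 13.23 tcp [591.1 -12.8 262.4] yaw 1.5302 gap 65.6 F [-0.8 -0.4 -0.3]
 turn -2.3 deg; cm in axes before turn [-0.55  4.32  7.24] ; after turn [-0.72  4.29  7.24]; dist 84 j6after -0.03
```

Shaft found at about (639.5,49.5), long axis about 7 deg from world x, rising from 51.5 to 108 (expected 56 mm). One closer look.

Call:
carry_out([
  [[-0.2,1.6,2.4],-2.3,0.7],
  [[-0.2,1.6,2.4],0,0.7],
  [[-0.2,1.6,2.4],0,0.7],
  [[0,0,0],0,0.7],
  [[0,0,0],0,0.7],
])

```text
clock: 13.65
eef_pos: [638.5, -19.2, 190.1]
eef_rot: [-3.14, -0.0, 1.571]
wrist_force: [0.7, 0.1, -0.4]
finger_gap: 65.9
```

Run:
```python
from h import *
snap('wrist','w10'); shaft('w10',near=(639,49)); shaft('w10',near=(639,49),lo=90); deltas(426,-160,200,1.57)
p,d,c=load('w10'); u,v=proj('wrist',[639.5,49.5,100],c).astype(int); crop(p,u-45,v-35,u+45,v+35,8,'pics/w10c.png')
# drive plate circle edge check & top of brown/cap
```

```text
w10 n 188 rect [639.8  49.5] [14.7  8.5] 6.200371742248535 mean [639.6  49.5] top mean [639.8  49.4] pca deg -177.5 sd [2.4 4. ]
plate z 51.5
w10 n 188 rect [639.8  49.5] [14.7  8.5] 6.200371742248535 mean [639.6  49.5] top mean [639.8  49.4] pca deg -177.5 sd [2.4 4. ]
plate z 51.5
clock 13.70 tcp [638.8 -19.2 191.7] yaw 1.5706 gap 65.6 F [-0.  -0.8  1.2]
 turn 0.0 deg; cm in axes before turn [-14.08 -21.27  -0.83] ; after turn [-14.1  -21.27  -0.83]; dist 255 j6after -0.36
```

View pics/w10c.png

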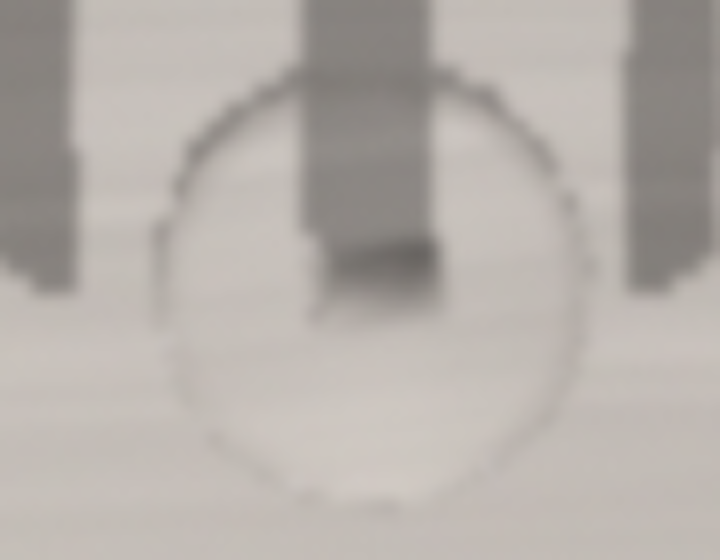

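View pics/w10.png

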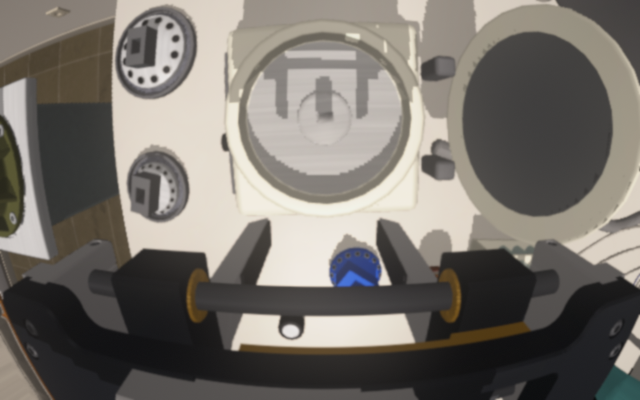

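The shaft is at (639.8,49.5), tilted 6 to 7 deg. In the wrist picture it shows at (325,118), and the cap is at (291,328). Now the large rotor.

Call:
carry_out([
  [[-2.3,-2.13,0],0,0.7],
  [[-2.3,-2.13,0],0,0.7],
  [[-2.3,-2.13,0],0,0.7],
  [[-2.3,-2.13,0],0,0.7],
  [[-2.3,-2.13,0],0,0.7],
  [[-2.3,-2.13,0],0,0.7],
  [[-2.3,-2.13,0],0,0.7],
  [[-2.3,-2.13,0],0,0.7],
  [[-2.3,-2.13,2],0,0.7],
  [[-2.3,-2.13,3],0,0.7],
  [[0,0,1],0,0.7],
  [[0,0,0],0,0.7],
  [[0,0,0],0,0.7],
])

```text
clock: 14.78
eef_pos: [427.5, -248.3, 133.3]
eef_rot: [3.14, 0.001, 1.57]
wrist_force: [0.5, -0.1, -0.1]
finger_gap: 65.8
```

Run:
```python
from h import *
snap('wrist','w11'); x,y,a=hub('w11','wrist',44,(426,-246)); deltas(x,y,100,a)
# plate circle
p,d,c=load('w10'); u,v=proj('wrist',[639.5,49.5,100],c).astype(int)
th=[(160,240),(585,260),(200,430),(380,505),(500,110),(220,120),(560,370)]
q=plane('wrist',[u-45+a_/8 for a_,_ in th],[v-35+b_/8 for _,b_ in th],51.5,c)[:,:2]; print(cv2.fitEllipse(q.astype(np.float32)))
```

```text
w11 centre 423.7 -245.4 size 45.8 x 27.6  x-axis angle -1.190 rad (-68.2 deg) n=1460 medz 43.4
clock 14.83 tcp [ 427.9 -248.2  133.6] yaw 1.5709 gap 65.6 F [0.1 0.4 0.3]
 turn 158.2 deg; cm in axes before turn [ 0.28 -0.42  3.36] ; after turn [-0.42  0.29  3.36]; dist 34 j6after 2.24
((639.4742431640625, 49.629451751708984), (50.7823600769043, 53.248023986816406), 166.7484893798828)
```

View pics/w11.png

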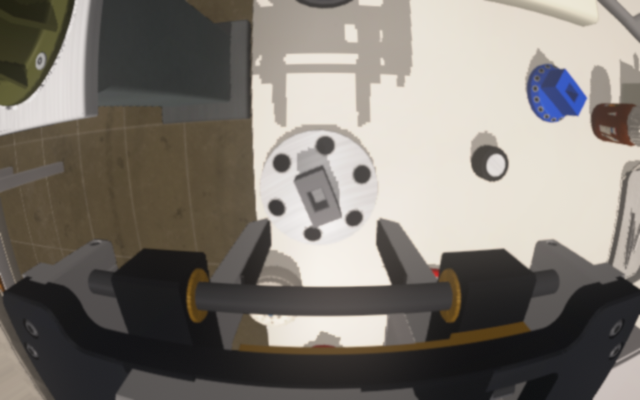

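Drive-plate circle centre (639.5,49.6) agrees with the shaft. The large hub is at (320,192) in view, 111.8 deg, centre (423.7,-245.4). Turn to it and recheck just above it.

Call:
carry_out([
  [[0,0,1],-7,0.6],
  [[0,0,1],-7,0.6],
  [[0,0,1],-7,0.6],
  [[0.42,-0.29,0],-0.8,0.6],
  [[0,0,0],0,0.6],
  [[0,0,0],0,0.6],
])

```text
clock: 15.33
eef_pos: [423.4, -245.3, 102.9]
eef_rot: [3.141, 0.002, 1.948]
wrist_force: [-0.1, -0.9, 0.4]
finger_gap: 56.4
```

Run:
```python
from h import *
snap('wrist','w12'); x,y,a=hub('w12','wrist',44,(424,-246)); deltas(x,y,44.5,a+np.pi)
p,d,c=load('w12'); P=cloud('wrist',d,c)
print(np.nanpercentile(P[(np.hypot(P[...,0]-x,P[...,1]-y)<60)][:,2],[1,20,50,80,99]))
```

```text
w12 centre 423.1 -245.0 size 45.5 x 26.4  x-axis angle -1.195 rad (-68.5 deg) n=1841 medz 43.5
clock 15.38 tcp [ 423.5 -245.5  102.9] yaw 1.9480 gap 56.7 F [ 0.1 -0.7 -0. ]
 turn 0.1 deg; cm in axes before turn [ 0.06 -0.02  5.84] ; after turn [ 0.06 -0.02  5.84]; dist 58 j6after -0.90
[ -0.4632084   43.09100022 196.3667428  214.68102302 220.81143561]
```

View pics/w12.png

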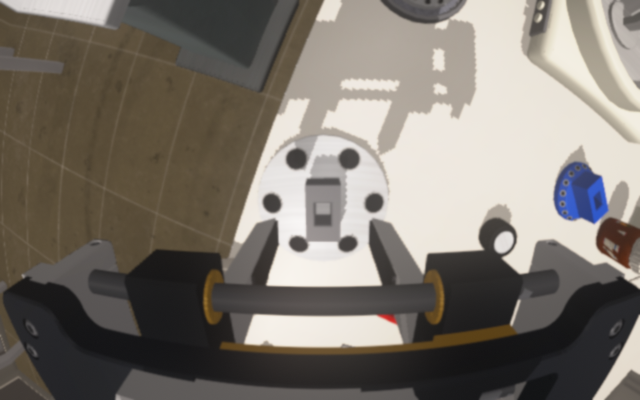

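Hub is square and centred between the fingers at (322,210). Descend and grip.

Call:
carry_out([
  [[0,0,2],0,0.6],
  [[0,0,2],0,0.6],
  [[0.05,0,1.3],0,0.6],
  [[0,0,0.5],0,0.6],
  [[0,0,0],0,0.6],
  [[0,0,0],0,0.2],
  [[0,0,0],0,0.2],
  [[0,0,0],0,0.2],
  [[0,0,0],0,0.2],
  [[0,0,0],0,0.2],
  [[0,0,0],0,0.2],
], grip_force=40)

```text
clock: 16.3
eef_pos: [422.8, -245.2, 44.0]
eef_rot: [3.141, 0.001, 1.951]
wrist_force: [-0.5, 1.2, 4.1]
finger_gap: 25.4
```

Call:
carry_out([
  [[0,0,-0.5],0,0.2],
  [[0,0,-1.5],0,0.2],
  [[0,0,-2.5],0,0.2],
  [[0,0,-2.5],0,0.2],
  [[0,0,-2.5],0,0.2],
  [[0,0,-2.5],0,0.2],
  [[0,0,-1.5],0,0.2],
  [[0,0,0],0,0.2],
  [[0,0,0],0,0.2],
])

```text
clock: 17.05
eef_pos: [422.5, -245.1, 178.5]
eef_rot: [3.141, 0.0, 1.951]
wrist_force: [-0.1, -0.6, -3.8]
finger_gap: 25.4
```

Run:
```python
from h import *
deltas(639.6,49.5,190,3.25)
snap('wrist','w13'); p,d,c=load('w13'); crop(p,280,150,370,290,4,'pics/w13c.png')
s=manip.read_state(); x,y,z=s['eef_pos']; hub('w13','wrist',z-0.5,(x,y),tol=6,rad=30)
```

```text
clock 17.05 tcp [ 422.5 -245.1  178.5] yaw 1.9507 gap 25.4 F [-0.1 -0.6 -3.8]
 turn -74.4 deg; cm in axes before turn [19.31 31.08 -1.15] ; after turn [-24.77  26.94  -1.15]; dist 366 j6after -1.60
w13 centre 423.0 -245.4 size 50.2 x 46.0  x-axis angle 0.379 rad (21.7 deg) n=3471 medz 177.9
```

View pics/w13c.png

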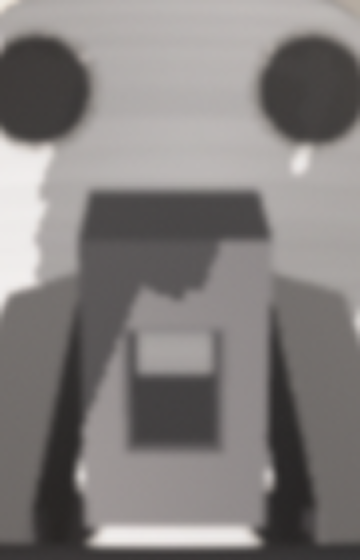

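Run:
```python
from h import *
p,d,c=load('w13'); s=manip.read_state(); t=s['eef_pos']; yw=s['eef_rot'][2]
ex=np.array([np.cos(yw),np.sin(yw)]); ey=np.array([np.sin(yw),-np.cos(yw)])
for n,u,v in [('hub far',280+175/4,150+240/4),('hub near',280+175/4,150+525/4),('slot far',280+175/4,150+328/4),('slot near',280+175/4,150+450/4),('slotL',280+130/4,247),('slotR',280+222/4,247),('hubL',280+80/4,230),('hubR',280+270/4,230)]:
    q=plane('wrist',np.array([u]),np.array([v]),t[2],c)[0,:2]-t[:2]; print(n,'tool x %.1f y %.1f'%(q@ex,q@ey))
```

```text
hub far tool x 20.1 y 0.7
hub near tool x -23.6 y 0.7
slot far tool x 7.5 y 0.7
slot near tool x -11.2 y 0.7
slotL tool x -1.5 y -5.6
slotR tool x -1.5 y 7.2
hubL tool x 8.7 y -12.3
hubR tool x 8.6 y 13.6
```

Measured in the hand, the slot centre is at tool x of about -1.8 to 0 and y of about 0.7. To cancel any camera bias, I'll turn to the fitting yaw and measure the shaft again from there.

Call:
carry_out([
  [[0,0,-0.4],-6.8,0.2],
  [[0,0,-0.4],-6.8,0.2],
  [[0,0,-0.4],-6.8,0.2],
  [[0,0,-0.4],-6.8,0.2],
  [[0,0,-0.4],-6.8,0.2],
  [[0,0,-0.4],-6.8,0.2],
  [[0,0,-0.4],-6.8,0.2],
  [[0,0,-0.4],-6.8,0.2],
  [[0,0,-0.4],-6.8,0.2],
  [[0,0,-0.4],-6.8,0.2],
  [[0,0,0],-6.4,0.2],
  [[0,0,0],0,0.2],
])

```text
clock: 18.1
eef_pos: [422.3, -244.9, 217.0]
eef_rot: [3.14, -0.002, -3.029]
wrist_force: [0.1, -0.1, -2.0]
finger_gap: 25.6
```

Call:
carry_out([
  [[-1.4,0.95,0],0,0.2],
  [[-2.4,1.6,0],0,0.2],
  [[-2.4,1.6,0],0,0.2],
  [[-2.4,1.6,0],0,0.2],
  [[-2.4,1.6,0],0,0.2],
  [[-2.4,1.6,0],0,0.2],
  [[-2.4,1.6,0],0,0.2],
  [[-2.4,1.6,0],0,0.2],
  [[-2.4,1.6,0],0,0.2],
  [[-2.0,1.2,0],0,0.2],
  [[-1.0,0.6,0],0,0.2],
  [[0,0,0],0,0.2],
  [[0,0,0],0,0.2],
])

```text
clock: 19.18
eef_pos: [640.1, -65.0, 216.7]
eef_rot: [3.141, -0.003, -3.036]
wrist_force: [-0.2, -0.6, -2.9]
finger_gap: 25.7
```

Run:
```python
from h import *
deltas(639.6,49.5,190,3.25)
snap('wrist','w14'); shaft('w14',near=(639.6,49.5)); p,d,c=load('w14'); print(proj('wrist',[639.5,49.5,100],c))
snap('scene','s14')
```

```text
clock 19.18 tcp [640.1 -65.  216.7] yaw -3.0360 gap 25.7 F [-0.2 -0.6 -2.9]
 turn -0.2 deg; cm in axes before turn [-1.15 11.39  2.67] ; after turn [-1.18 11.39  2.67]; dist 118 j6after -1.60
w14 n 129 rect [639.6  48.3] [14.1  8.8] 1.3318108320236206 mean [638.7  47.3] top mean [639.7  48.6] pca deg 172.3 sd [1.9 4. ]
plate z 51.6
[441.67750936 205.55998474]
```

View pics/w14.png

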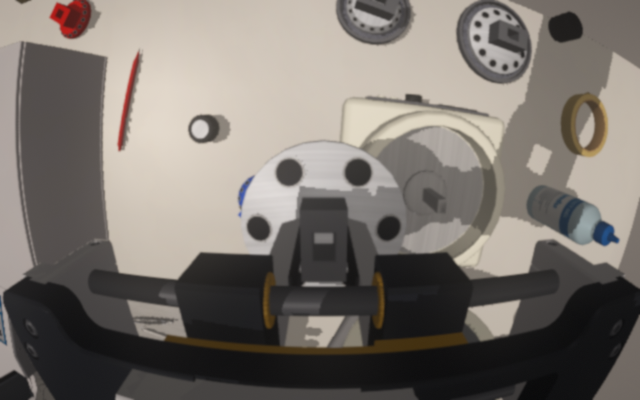

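View pics/s14.png

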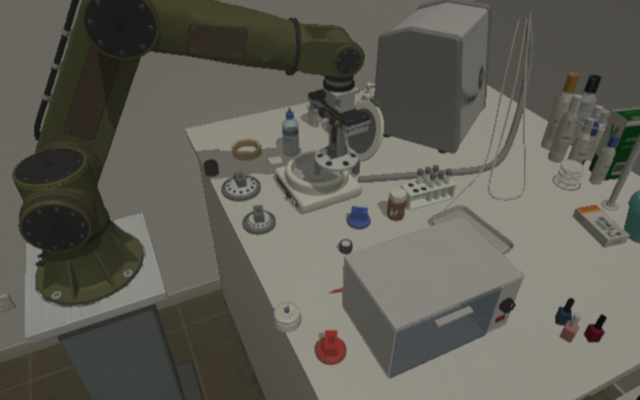

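The shaft reads (639.7,48.6) from the opposite yaw, against (639.8,49.5) before, so the bias is under 1 mm. I'll move over it and look through the slot just above the tip.

Call:
carry_out([
  [[-0.1,1.6,0],0,0.2],
  [[-0.15,2.2,0],0,0.2],
  [[-0.15,2.2,0],0,0.2],
  [[-0.15,2.2,0],0,0.2],
  [[-0.15,2.0,0],0,0.2],
  [[-0.28,1.17,1],0,0.2],
  [[0,0,2],0,0.2],
  [[0,0,1.5],0,0.2],
  [[0,0,0.7],0,0.2],
  [[0,0,0],0,0.2],
  [[0,0,0],0,0.2],
  [[0,0,0],0,0.2],
])

```text
clock: 20.28
eef_pos: [638.5, 48.7, 167.5]
eef_rot: [-3.141, 0.001, -3.035]
wrist_force: [0.0, 1.4, -2.0]
finger_gap: 25.8
```

Run:
```python
from h import *
deltas(638.6,49.5,150,3.25)
snap('wrist','w15'); p,d,c=load('w15'); crop(p,280,150,370,290,4,'pics/w15c.png'); snap('scene','s15'); p,d,c=load('s15'); crop(p,270,110,390,220,6,'pics/s15c.png')
```

```text
clock 20.28 tcp [638.5  48.7 167.5] yaw -3.0345 gap 25.8 F [ 0.   1.4 -2. ]
 turn -0.1 deg; cm in axes before turn [-0.02  0.08  1.75] ; after turn [-0.02  0.08  1.75]; dist 18 j6after -1.60
```

View pics/w15c.png

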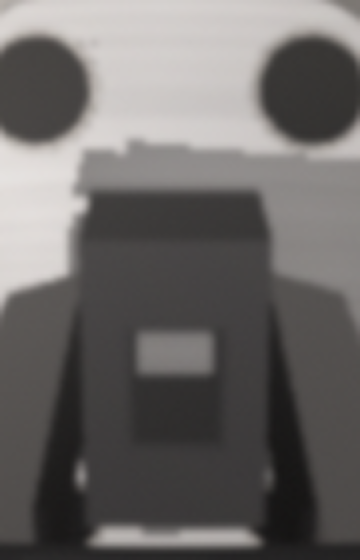

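View pics/s15c.png

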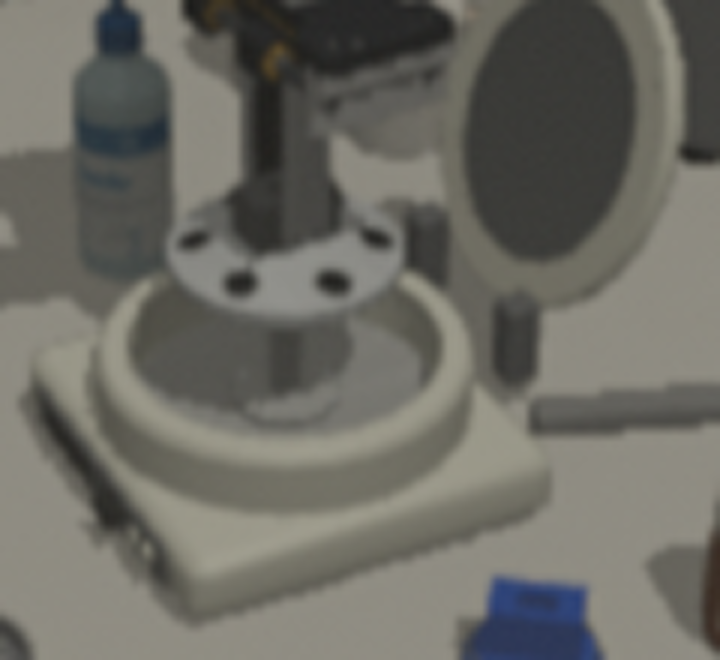

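The rotor hangs over the shaft, clear of the lid and rim. I'll lower it gently in stages and watch the force.

Call:
carry_out([
  [[0,0.08,0.5],0,0.2],
  [[0,0,0.5],0,0.2],
  [[0,0,0.4],0,0.2],
  [[0,0,0.3],0,0.2],
  [[0,0,0.3],0,0.2],
  [[0,0,0.2],0,0.2],
  [[0,0,0.2],0,0.2],
  [[0,0,0.2],0,0.2],
  [[0,0,0],0,0.2],
])

```text
clock: 21.13
eef_pos: [637.9, 49.7, 140.1]
eef_rot: [3.142, -0.0, -3.034]
wrist_force: [-0.7, -0.4, -3.1]
finger_gap: 25.4
```

Call:
carry_out([
  [[0,0,0.3],0,0.2],
  [[0,0,0.4],0,0.2],
  [[0,0,0.4],0,0.2],
  [[0,0,0.4],0,0.2],
  [[0,0,0.4],0,0.2],
  [[0,0,0],0,0.2],
])

```text
clock: 21.63
eef_pos: [637.6, 49.7, 120.4]
eef_rot: [3.141, -0.001, -3.034]
wrist_force: [0.5, 0.2, -3.3]
finger_gap: 25.4
```

Run:
```python
from h import *
deltas(638.6,49.5,96,3.25); print(manip.read_state()['moment'])
snap('wrist','w16'); p,d,c=load('w16'); crop(p,280,150,370,290,4,'pics/w16c.png')
```

```text
clock 21.63 tcp [637.6  49.7 120.4] yaw -3.0340 gap 25.4 F [ 0.5  0.2 -3.3]
 turn -0.0 deg; cm in axes before turn [-0.1  -0.03  2.44] ; after turn [-0.1  -0.03  2.44]; dist 24 j6after -1.60
[-0.00208619 -0.11505379 -0.02446191]
```

View pics/w16c.png

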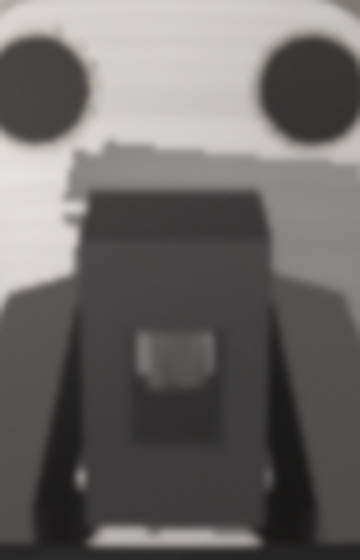

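The shaft is visible inside the slot at crop (175,360), nicely centred, with no extra force. Continue down to the plate.

Call:
carry_out([
  [[0,0,0.4],0,0.2],
  [[0,0,0.4],0,0.2],
  [[0,0,0.4],0,0.2],
  [[0,0,0.4],0,0.2],
  [[0,0,0.3],0,0.2],
  [[0,0,0.2],0,0.2],
  [[0,0,0.1],0,0.2],
  [[0,0,0.1],0,0.2],
  [[0,0,0],0,0.2],
])

```text
clock: 22.43
eef_pos: [638.0, 49.7, 98.4]
eef_rot: [3.142, -0.0, -3.034]
wrist_force: [0.4, 0.3, -2.3]
finger_gap: 25.5
```

Call:
carry_out([
  [[0,0,0.1],0,0.2],
  [[0,0,0.1],0,0.2],
  [[0,0,0],0,0.2],
])

```text
clock: 22.68
eef_pos: [637.9, 49.7, 96.4]
eef_rot: [3.142, -0.0, -3.034]
wrist_force: [-0.7, 0.1, -2.8]
finger_gap: 25.6
```

Call:
carry_out([
  [[0,0,0.1],0,0.2],
  [[0,0,0],0,0.2],
  [[0,0,0],0,0.5],
  [[0,0,0],0,0.5],
  [[0,0,0],0,0.5],
  [[0,0,0],0,0.5],
  [[0,0,0],0,0.5],
  [[0,0,-1],0,0.5],
  [[0,0,-2],0,0.5],
  [[0,0,-3],0,0.5],
  [[0,0,-3],0,0.5],
  [[0,0,-3],0,0.5],
  [[0,0,0],0,0.5],
  [[0,0,0],0,0.5],
])

```text
clock: 23.85
eef_pos: [638.5, 49.8, 217.9]
eef_rot: [-3.141, 0.004, -3.034]
wrist_force: [0.5, 0.5, -0.9]
finger_gap: 47.4
```

Run:
```python
from h import *
snap('wrist','w17'); hub('w17','wrist',95.6,(639,49.6)); 
p,d,c=load('w17'); P=cloud('wrist',d,c); r=np.hypot(P[...,0]-639.5,P[...,1]-49.7)
for a,b in((38,54),): 
  m=(r>a)&(r<b)&(P[...,2]<75)&(P[...,2]>55); q=P[m]; A=np.c_[q[:,:2]-[639.5,49.7],np.ones(len(q))]; print(np.linalg.lstsq(A,q[:,2],rcond=None)[0],len(q))
m=(r<8)&(P[...,2]<120); print('shaft top',np.nanpercentile(P[m][:,2],[50,95]))
# cap
deltas(592,-215,200,2.2)
m=(np.hypot(P[...,0]-592,P[...,1]+216)<25); print('cap seen',m.sum())
```

```text
w17 centre 637.6 49.0 size 45.0 x 26.7  x-axis angle 0.108 rad (6.2 deg) n=1160 medz 95.5
[ 1.00673016e-03 -5.28462828e-03  6.44692553e+01] 3968
shaft top [101.49025048 107.53865394]
clock 23.90 tcp [637.9  49.7 215.9] yaw -3.0339 gap 46.9 F [ 0.4 -0.3 -0.3]
 turn 60.1 deg; cm in axes before turn [  7.41 -25.83   1.59] ; after turn [-18.7  -19.29   1.59]; dist 269 j6after -0.98
cap seen 944
```

View pics/w17.png

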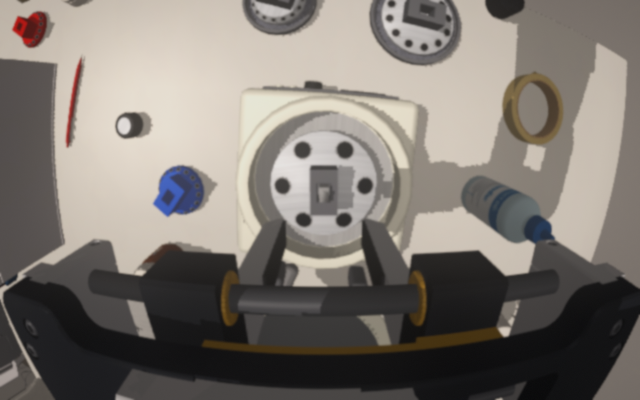

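The large rotor is fully home. Its hub top is at 95.5 (seat 51.5 + 44), the disc is level, and the shaft stands 12 mm proud. Now the cap candidate at (592,-216).

Call:
carry_out([
  [[0.7,-2.58,0],0,0.6],
  [[0.75,-2.58,0],0,0.6],
  [[0.75,-2.58,0],0,0.6],
  [[0.75,-2.58,0],0,0.6],
  [[0.74,-2.58,0],0,0.6],
  [[0.74,-2.58,1],0,0.6],
  [[0.74,-2.58,1],0,0.6],
  [[0.74,-2.58,1],0,0.6],
  [[0.74,-2.58,1.5],0,0.6],
  [[0.74,-2.58,1.5],0,0.6],
  [[0,0,1],0,0.6],
  [[0,0,0],0,0.6],
  [[0,0,0],0,0.6],
])

```text
clock: 24.98
eef_pos: [591.9, -214.1, 144.5]
eef_rot: [3.14, -0.002, -3.034]
wrist_force: [0.8, -0.2, -0.3]
finger_gap: 56.2
```

```bash
cat >> h.py <<'E'
def capm(tag,near,z,rad=28,lo=8):
    p,d,c=load(tag); P=cloud('wrist',d,c); m=((np.hypot(P[...,0]-near[0],P[...,1]-near[1])<rad)&(P[...,2]>z-4)&(P[...,2]<z+5)).astype(np.uint8)
    cs,_=cv2.findContours(m,cv2.RETR_EXTERNAL,cv2.CHAIN_APPROX_NONE); cn=max(cs,key=cv2.contourArea)[:,0]
    q=plane('wrist',cn[:,0],cn[:,1],z,c)[:,:2].astype(np.float32); e=cv2.fitEllipse(q); print(tag,'cap',np.round(e[0],1),np.round(e[1],1),'z med',np.median(P[m>0][:,2]).round(1),cn.mean(0)); return e[0],cn.mean(0)
E
python3 - <<'E'
from h import *
snap('wrist','w18'); (x,y),(u,v)=capm('w18',(592,-216),24); deltas(x,y,24,-3.034); p,d,c=load('w18'); u,v=int(u),int(v); crop(p,u-50,v-40,u+50,v+40,7,'pics/w18c.png')
p,d,c=load('w8'); P=cloud('wrist',d,c); q=P[15:80,185:262]; k=q[p[15:80,185:262].mean(2)<60]; print('ring', np.nanpercentile(k,[2,98],axis=0))
E
```

```text
w18 cap [ 594.6 -217.7] [32.5 33.3] z med 23.6 [320.07964602 195.05309735]
clock 25.03 tcp [ 592.4 -213.8  145.5] yaw -3.0332 gap 56.8 F [0.9 1.2 1.1]
 turn 0.0 deg; cm in axes before turn [-0.18 -0.41 12.15] ; after turn [-0.18 -0.41 12.15]; dist 122 j6after -2.03
ring [[358.59536808 238.81473591   6.39637693]
 [395.79102245 274.92758303  38.35916191]]
```

View pics/w18c.png

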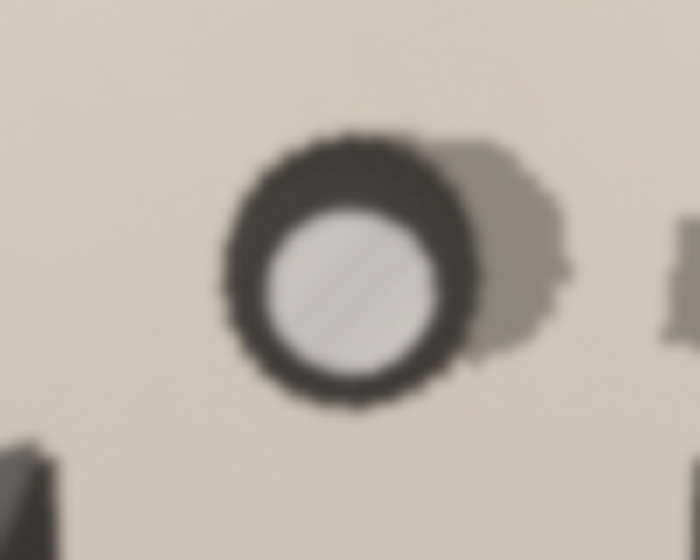

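View pics/w18.png

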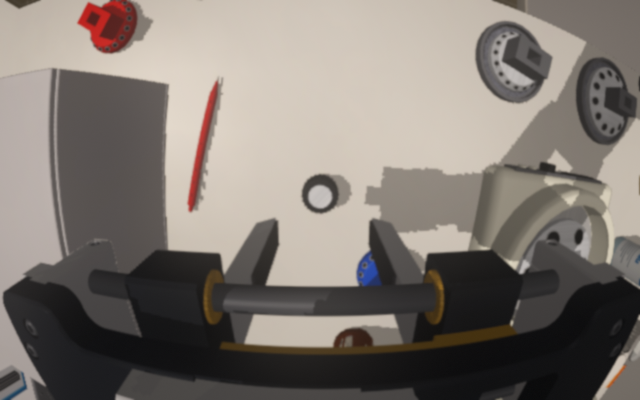

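The item is 33 mm across and 23.6 mm high, black with a closed silver top, so it is the cap with its socket down. The ring at the left is 38 mm high with a hole. The cap shows at (320,195). Grip it.

Call:
carry_out([
  [[-0.18,-0.4,2],0,0.6],
  [[0,0,3],0,0.6],
  [[0,0,3],0,0.6],
  [[0,0,2],0,0.6],
  [[0,0,1.2],0,0.6],
  [[0,0,0.7],0,0.6],
  [[0,0,0],0,0.6],
  [[0,0,0],0,0.25],
  [[0,0,0],0,0.25],
  [[0,0,0],0,0.25],
  [[0,0,0],0,0.25],
  [[0,0,0],0,0.25],
  [[0,0,0],0,0.25],
], grip_force=20)

```text
clock: 26.12
eef_pos: [594.9, -218.6, 27.6]
eef_rot: [-3.141, 0.001, -3.034]
wrist_force: [-0.6, 1.1, 6.7]
finger_gap: 33.3
```

Call:
carry_out([
  [[0,0,-0.5],0,0.25],
  [[0,0,-2],0,0.25],
  [[0,0,-3],0,0.25],
  [[0,0,-3],0,0.25],
  [[0,0,-3],0,0.25],
  [[0,0,-3],0,0.25],
  [[0,0,-3],0,0.25],
  [[0,0,-1],0,0.25],
  [[0,0,0],0,0.25],
  [[0,0,0],0,0.25],
])

```text
clock: 26.95
eef_pos: [594.2, -218.4, 210.5]
eef_rot: [3.141, -0.001, -3.034]
wrist_force: [0.5, -0.2, -2.3]
finger_gap: 33.2
```

Run:
```python
from h import *
snap('wrist','w19'); s=manip.read_state(); x,y,z=s['eef_pos']; capm('w19',(x,y),z-2,rad=15); deltas(639.3,49.7,140,-3.034)
p,d,c=load('w19'); crop(p,270,150,380,290,4,'pics/w19c.png')
```

```text
w19 cap [ 593.4 -218.4] [29.2 29.5] z med 206.7 [324.59602649 242.72847682]
clock 27.00 tcp [ 593.9 -218.3  209.6] yaw -3.0340 gap 33.3 F [-0.3  0.2 -1.1]
 turn 0.0 deg; cm in axes before turn [-7.39 26.16  6.96] ; after turn [-7.39 26.16  6.96]; dist 281 j6after -1.60
```

View pics/w19c.png

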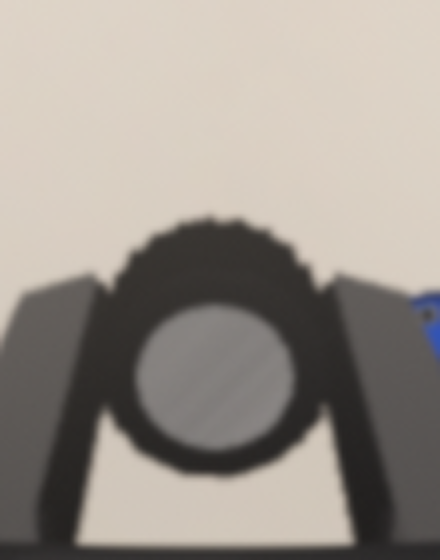

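Call:
carry_out([
  [[-0.4,1.3,0],0,0.25],
  [[-0.7,2.5,0],0,0.25],
  [[-0.7,2.5,0],0,0.25],
  [[-0.7,2.5,0],0,0.25],
  [[-0.7,2.5,0],0,0.25],
  [[-0.7,2.5,0],0,0.25],
  [[-0.7,2.5,0],0,0.25],
  [[-0.7,2.5,0],0,0.25],
  [[-0.7,2.5,0],0,0.25],
  [[-0.7,2.5,0],0,0.25],
  [[-0.49,1.86,1],0,0.25],
  [[-0.2,0.5,2],0,0.25],
  [[0,0,2],0,0.25],
  [[0,0,1.5],0,0.25],
  [[0,0,0],0,0.25],
  [[0,0,0],0,0.25],
])

```text
clock: 28.33
eef_pos: [639.1, 50.2, 145.2]
eef_rot: [3.141, -0.003, -3.034]
wrist_force: [0.1, -0.3, -0.4]
finger_gap: 33.3
```

Run:
```python
from h import *
snap('wrist','w20'); deltas(639.3,49.7,124,-3.034); snap('scene','s20'); p,d,c=load('s20'); crop(p,270,110,390,220,6,'pics/s20c.png')
```

```text
clock 28.38 tcp [639.7  50.  146.5] yaw -3.0337 gap 33.1 F [ 0.4  0.7 -0. ]
 turn 0.0 deg; cm in axes before turn [ 0.04 -0.02  2.25] ; after turn [ 0.04 -0.02  2.25]; dist 22 j6after -1.60
```

View pics/w20.png

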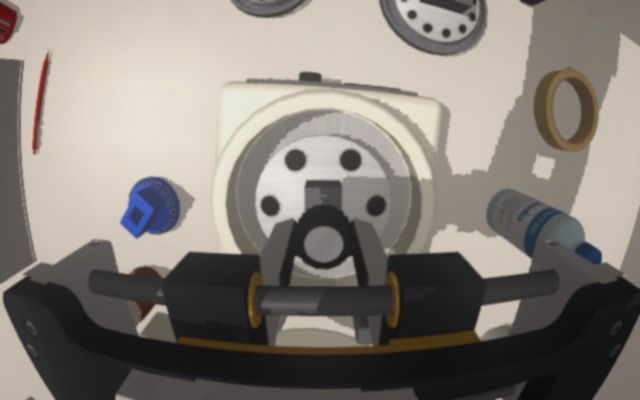

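View pics/s20c.png

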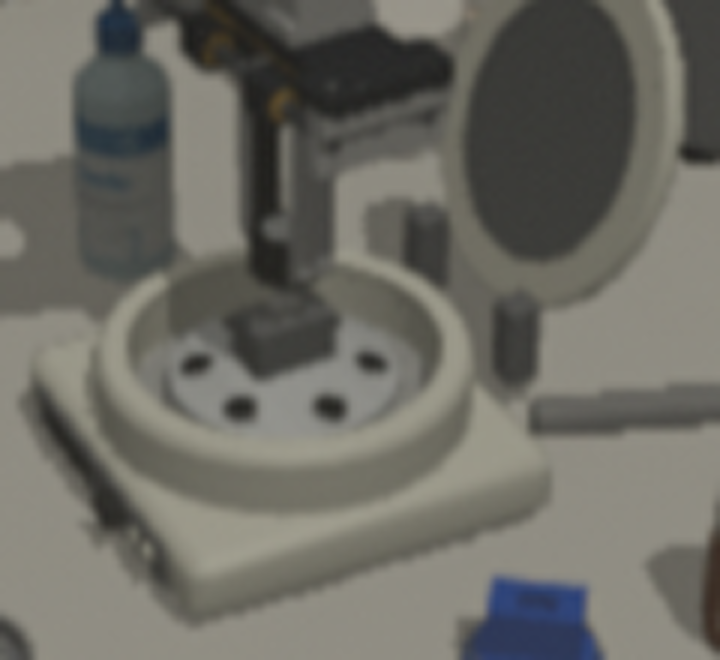

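The cap is over the shaft and the hub is aligned beneath it. Lower slowly.

Call:
carry_out([
  [[0,0,0.4],0,0.25],
  [[0,0,0.4],0,0.25],
  [[0,0,0.4],0,0.25],
  [[0,0,0.4],0,0.25],
  [[0,0,0.2],0,0.25],
  [[0,0,0.2],0,0.25],
  [[0,0,0.1],0,0.25],
  [[0,0,0],0,0.25],
  [[0,0,0],0,0.25],
])

```text
clock: 29.18
eef_pos: [639.9, 49.5, 125.6]
eef_rot: [3.142, 0.0, -3.034]
wrist_force: [0.2, -0.3, -1.1]
finger_gap: 33.3
```

Call:
carry_out([
  [[0,0,0.1],0,0.25],
  [[0,0,0.1],0,0.25],
  [[0,0,0.05],0,0.25],
  [[0,0,0],0,0.25],
])

```text
clock: 29.52
eef_pos: [640.0, 49.5, 123.5]
eef_rot: [-3.142, 0.001, -3.034]
wrist_force: [-1.7, 0.2, 4.7]
finger_gap: 33.2
```

Light contact at the expected height. Release, lift and check.

Call:
carry_out([
  [[0,0,0],0,0.55],
  [[0,0,0],0,0.55],
  [[0,0,0],0,0.55],
  [[0,0,0],0,0.55],
  [[0,0,-1],0,0.55],
  [[0,0,-2],0,0.55],
  [[0,0,-3],0,0.55],
  [[0,0,-3],0,0.55],
  [[0,0,-3],0,0.55],
  [[2,0,0],0,0.55],
  [[2,0,0],0,0.55],
  [[0,0,0],0,0.55],
  [[0,0,0],0,0.55],
])

```text
clock: 30.6
eef_pos: [599.9, 45.2, 244.2]
eef_rot: [-3.142, 0.001, -3.034]
wrist_force: [0.9, 0.1, 0.2]
finger_gap: 51.5
```

Run:
```python
from h import *
snap('wrist','w21'); capm('w21',(639.5,49.5),119.5); deltas(639,49,200,-3.03)
p,d,c=load('w21'); P=cloud('wrist',d,c)
m=(np.hypot(P[...,0]-639.5,P[...,1]-49.5)<15)&(P[...,2]>114); q=P[m]; A=np.c_[q[:,:2]-[639.5,49.5],np.ones(len(q))]; print('cap top plane',np.linalg.lstsq(A,q[:,2],rcond=None)[0])
snap('top','t21'); snap('scene','s21')
a,b=load('t0'),load('t21')
P0,P1=cloud('top',a[1],a[2]),cloud('top',b[1],b[2])
for n,x,y,lo in(('brown',768,-155,75),('gel',628,250,120)):
  for P in(P0,P1):
    m=(np.hypot(P[...,0]-x,P[...,1]-y)<45)&(P[...,2]>lo); print(n,m.sum(),P[m].mean(0).round(1))
for n,x,y in(('small',428.7,-26.8),('middle',432.2,141)):
  hub('w21','wrist',48,(x,y)); hub('t21','top',48,(x-3,y+2))
crop(a[0][:],190,100,380,290,3,'pics/ta.png'); crop(b[0],190,100,380,290,3,'pics/tb.png'); crop(load('s21')[0],200,90,420,270,3.5,'pics/s21c.png')
```

```text
w21 cap [639.4  48.8] [32.7 33.9] z med 119.7 [323.62857143 230.40952381]
clock 30.65 tcp [600.4  45.3 243.8] yaw -3.0340 gap 52.1 F [-0.2 -0.5  0. ]
 turn -0.2 deg; cm in axes before turn [-3.88 -0.04  4.38] ; after turn [-3.88 -0.06  4.38]; dist 59 j6after -1.61
cap top plane [ 9.35057835e-03 -5.81164739e-03  1.19843165e+02]
brown 156 [ 778.2 -155.    83.2]
brown 155 [ 778.7 -155.5   82.5]
gel 123 [635.9 257.2 138.3]
gel 120 [635.5 257.5 138.2]
w21 centre 431.1 -27.3 size 46.4 x 28.2  x-axis angle 1.350 rad (77.3 deg) n=755 medz 47.2
t21 centre 426.4 -26.7 size 43.5 x 25.7  x-axis angle 1.328 rad (76.1 deg) n=97 medz 47.0
w21 centre 434.4 140.4 size 46.4 x 28.7  x-axis angle 1.530 rad (87.6 deg) n=727 medz 47.0Traceback (most recent call last):
  File "<stdin>", line 12, in <module>
  File "h.py", line 41, in hub
    m=m.astype(np.uint8); k,l,st,ce=cv2.connectedComponentsWithStats(m); i=1+np.argmax(st[1:,4]); m=(l==i).astype(np.uint8)
                                                                             ~~~~~~~~~^^^^^^^^^^
    return _wrapfunc(a, 'argmax', axis=axis, out=out, **kwds)
    return bound(*args, **kwds)
ValueError: attempt to get argmax of an empty sequence
```

View pics/w21.png

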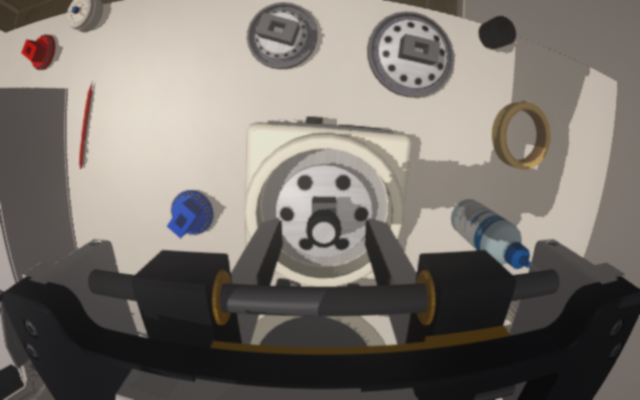

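The cap top is at 119.7, so cap_mid is about 56 mm above the seat, level and centred. Both rest rotors' hub tops are at about 47.1 (expected 48). The bottles haven't moved. In the wrist view both rotors show flat at (282,35) and (410,52). Signing off.

```bash
python3 -c "
from cell import workorder
print(workorder.sign_off())"
```

```text
the job is handed in; nothing more can be done
None
```

I took the pile apart, seated the large rotor, fitted the cap and handed the job in at about 31 s of the 128 s allowed. By my last checks everything is where it should be; the sign-off itself gives no verdict.

| Part | Last measurement | Against the limit |
|---|---|---|
| Small rotor in its rest | about 2.5 mm off centre | 10 mm |
| Middle rotor in its rest | about 2.5 mm off centre | 10 mm |
| Both rest rotors, height | hub tops at 47.0–47.2 mm, 48 mm expected | fully down to 3 mm |
| Large rotor on the shaft | hub top 44 mm above the drive plate, disc level within 0.006 rad | 3 mm, 0.05 rad |
| Slot over the shaft | 12 mm of shaft showing above the hub, turned 6.2° with the shaft at about 6.2° | 0.3 rad |
| Cap | mid-point about 56 mm above the seat, within 1 mm of the axis, tilted about 0.011 rad | 53–60 mm, 10 mm, 0.08 rad |
| Bottles | both within 1 mm of where they started | 30 mm |

- **Camera disagreement:** the top camera read about 3–4 mm off the wrist camera throughout, so I relied on the wrist camera. Its own bias, checked on the shaft from two directions, was about 1 mm or less.
- **Checks that fell short:** the last top-camera check of the middle rotor found no hub, probably because the arm was in the way. That error stopped the script, so I never looked at a final scene picture. The middle rotor's final figures come from the wrist camera alone.

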